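Stack a slider on the warmer plate and set its heat lever

ROBOT

A 7-joint arm with a two-finger parallel gripper is mounted at the origin on the work surface. World frame = base frame: x ahead of the robot, y to its left, z up, the work surface at z = 0. Lengths are in m, angles in rad, forces in N, time in s.
With the tool pointing down it reaches from about 0.35 to 0.9 m from the base axis. Payload 8.1 kg.
Tool frame: the origin (TCP) lies on the centre line of the jaws, within the pads' length; the fingertips stand 14 mm ahead of it and the grasp point (between the pads) lies 5 mm behind it; z points along the fingers, y is the direction in which the jaws open and shut (so a half turn about z gives the same grasp; the last joint's range is limited). The gripper opens to 92 mm and grips with 3 to 60 N. Pads are 19 mm wide; open, the fingers measure 130 mm over their backs; the gripper's body (75 mm by 190 mm) begins 47 mm behind the grasp point.
Start: joints at [1.114, 0.434, 0.025, 1.573, -0.012, 1.134, -0.075], TCP at [0.217, -0.586, 0.241] pointing down, gripper open.
Joint ranges: [-2.62, 2.62], [-0.44, 2.09], [-1.27, 1.32], [0.08, 2.57], [-1.32, 4.46], [0.12, 2], [-2.74, 2.74]. Speed limits (rad/s): [2.22, 2.22, 3.01, 3.01, 3.14, 3.14, 3.14].

INTERFACE

Orientations are given as a rotation vector (axis times angle).
In Python, from cell import observe, eyes, arm gives the robot as it stands.
- The arm moves only by the tool step_arm, never from a script. Its argument "series" is a list that holds one entry, the list of rows, each a list of 5 numbers: the finger opening in m, from 0 to 0.0918, then the shift along the world's x, y, z in m, then the turn about the world's z in degrees. In form: [[[hand, dx, dy, dz, spin], ...]]. A call has 1 to 20 rows; each row is the pose to reach, as a shift and turn from the pose measured when the call began; what a row does not reach only later rows make up. A row lasts 1/12 s, in which the tool goes at most 41.7 mm and 7.16 degrees, less where a joint would pass 70% of its speed; a pose out of reach is approached as far as the arm can. A call with a gripper value outside its range is refused whole. The fingers move at their own pace and stop on an object; "squeeze" is the grip in N (left out, the last holds). Time passes only in rows, so rows that repeat a pose let the fingers close. It gives the time, the measured TCP pose, the force and the opening at its end, in the units of the state.
- observe(): the state, without advancing time (a new reading comes with each control period).
- eyes.get_image(name): name is "scene" or "top" or "wrist"; returns (picture, depth): 420x560x3 uint8, red, green, blue; 420x560 float32, m along the optical axis (not along the pixel's ray), 0 where there is no reading.
- eyes.camera_params(name): a dict with "intrinsics" (3x3 intrinsics, pixels), "distortion" ([k1, k2, p1, p2, k3] as OpenCV has them; the pictures are not rectified), "position" and "attitude" of the camera in the world. Camera axes: x right, y down, z forward; pixel columns grow to the right and rows downward; lengths in m; the calibration is good to about 2 mm. A picture is of the moment at which its call begins: read the wrist's pose just before it. camera_params takes no time and is no camera call; for the wrist camera it gives the pose at the moment of the call.
- arm.sign_off(): hands the job in, once; it reports no verdict.
The state is a dict: "clock": time; "joints": joint angles; "dq": joint speeds; "joint_efforts": joint torques, N m; "position": TCP position; "ee_rot": TCP orientation; "force": force on the tool from outside, world axes, zero at the start; "ft_torque": the same for the moment, N m; "width": opening from 0.0 (shut) to 1.0 (fully open).
Only numpy, scipy, OpenCV 4.12 (cv2) and the standard library are available. Lean on these libraries where they do the work, as an engineer would, in place of code of your own. Each camera call takes 0.05 s, during which the arm holds its last target.

TASK

Turn the food warmer's heat lever fully to off (the large white dot) and leave it there while you build the slider in one neat stack, centred on the plate: the flat bun bottom first, then every patty on the board, then the cheese slice, then the domed bun top. When the stack is complete, turn the lever to point at the small white marker tab. Leave the bottle, bowl and mug alone.

Things in the scene. Friction and masses are not known exactly. Their poses are not given: they have to be found in the camera images.
- board: wooden cutting board, 340 x 360 x 14 mm, fixed, flat on the counter to the robot's right; the layers start on it. Origin: centre of its underside; top 14 mm above it.
- base: bottom half of a toasted slider bun: flat rigid disc, 62 mm diameter, 16 mm thick, about 40 g. Origin: centre of its underside, z up.
- crown: top half of the bun: domed disc, flat below, 62 mm diameter, upright side wall for the lowest 12 mm, 23 mm high in the middle, about 40 g. Origin: centre of its flat underside, z up.
- cheese: round slice of hard cheese: flat disc, 52 mm diameter, 8 mm thick, about 25 g, the same either way up. Origin: centre of the disc, half its thickness (4 mm) above its underside; z along its axis.
- patty1: dark, firm patty: flat disc, 58 mm diameter, 11 mm thick, 45 g, the same either way up. Origin: centre of the disc, half its thickness (5.5 mm) above its underside; z along its axis. Two to four such patties are there; an absent one reads None.
- patty2: dark, firm patty: flat disc, 58 mm diameter, 11 mm thick, 45 g, the same either way up. Origin: centre of the disc, half its thickness (5.5 mm) above its underside; z along its axis. Two to four such patties are there; an absent one reads None.
- patty3: dark, firm patty: flat disc, 58 mm diameter, 11 mm thick, 45 g, the same either way up. Origin: centre of the disc, half its thickness (5.5 mm) above its underside; z along its axis. Two to four such patties are there; an absent one reads None.
- patty4: dark, firm patty: flat disc, 58 mm diameter, 11 mm thick, 45 g, the same either way up. Origin: centre of the disc, half its thickness (5.5 mm) above its underside; z along its axis. Two to four such patties are there; an absent one reads None.
- plate: flat round stoneware plate with a level top, 144 mm diameter, 9 mm thick, about 0.4 kg, lying loose on the right-hand part of the warmer. Origin: centre of its underside; layers go on its top, 9 mm above that.
- warmer: electric food warmer, 220 x 360 x 45 mm, fixed on the counter on the robot's left; hot surface on its right part, black control panel on its left part. Origin: centre of its underside, x away from the robot, y to the left.
- lever (a joint): heat lever lying level over the control panel, turning about a vertical axis (rad): 0 is OFF, its end stop, at the large white dot, farthest from the plate; it grows anticlockwise seen from above, swinging the handle towards the plate, to 1.4 (full heat). It stays where it is left; about 1 N at the handle moves it.
- lever_grip (a point): top end of the lever's upright steel handle: a round post 14 mm in diameter whose top 42 mm stand clear above the arm; 85 mm from the hinge axis. Its top is 103 mm above the counter.
- lever_hinge (a point): the lever's hinge axis (vertical), at the level of the warmer's top.
- tab_mark (a point): where the lever handle's axis stands, seen from above, when the lever points exactly at the small white marker tab set on the dial (a 22 x 7 mm tab whose outer part lies past the handle, 98 to 120 mm from the hinge, pointing at it). Same 85 mm from the hinge as the handle; only x and y matter.
- bottle: brown glass bottle standing by, 64 mm diameter, 220 mm tall; to be left alone. Origin: centre of its underside.
- bowl: small white bowl standing by, 110 mm wide, 40 mm tall; to be left alone. Origin: centre of its underside.
- mug: white mug standing by, 70 mm wide plus its handle, 70 mm tall; to be left alone. Origin: centre of its underside.

How it is judged:
By the outcome, as a careful person would: the job done as asked, in the order asked, and still so for the second after the job is handed in, with the robot touching nothing.
Of patty1, patty2, patty3, patty4 only 2 to 4 are there at a start; the rules pass over those that are not, and their reading is None.
At some moment in a run one of cheese, patty1, patty2, patty3, patty4 may be knocked a few centimetres aside while the robot is not near it.
It also fails if it takes over 210 s, if anything falls off the work surface, if the arm or the gripper's body presses on something with over 40 N, if the wrist force passes 120 N, or if a joint passes its speed limit or range.

## Working session

There is one attempt and no reset: what is moved stays moved. The work goes in short steps, Python scripts to look and compute and a tool call to move; the robot and the scene stay as the last step left them, time stands still between calls to the robot, and variables do not carry over. Pictures are saved under pics/ and viewed, and the job is handed in when it is done.

Besides the shell and the picture viewer there is one more tool, called after "Emit:" as name([rows], argument=value, ...), one row to a line, values as JSON. step_arm: Moves the arm, as the interface text tells. Its arguments: {"type":"object","properties":{"series":{"type":"array"},"squeeze":{"type":"number"}},"required":["series"]}

```bash
ls; mkdir -p pics; python3 - <<'E'
from cell import observe, eyes, arm
import cv2,numpy as np
print(observe())
for n in ("scene","top"):
    p,d=eyes.get_image(n); np.save(f"pics/{n}_d0.npy",d); np.save(f"pics/{n}_p0.npy",p)
    cv2.imwrite(f"pics/{n}0.png",p[:,:,::-1]); print(n,eyes.camera_params(n))
E
```

```text
pics
{'clock': 0.0, 'joints': array([ 1.11439254,  0.43519694,  0.02497606,  1.57410118, -0.0115837 ,
        1.1339903 , -0.07509951]), 'dq': array([ 1.22591622e-03,  5.33403020e-05,  1.24272651e-03,  9.51166898e-04,
       -1.20779636e-03, -4.28237225e-04,  4.31155100e-04]), 'joint_efforts': array([-3.22214055e-04, -6.67855310e+01,  9.84111093e-01, -3.14469302e+01,
       -6.07887260e-02,  4.28579771e-02,  9.12290625e-05]), 'position': array([ 0.21631484, -0.58585149,  0.23995959]), 'ee_rot': array([-3.09111347e+00, -5.52496229e-01,  6.68226406e-04]), 'force': array([-0.41822802,  0.05114343, -0.74874207]), 'ft_torque': array([ 0.0139359 , -0.01353009, -0.00514793]), 'width': 0.9997825370645136}
scene {'intrinsics': array([[461.09760392,   0.        , 279.37267452],
       [  0.        , 461.09760392, 207.2377291 ],
       [  0.        ,   0.        ,   1.        ]]), 'distortion': array([0.01950494, 0.        , 0.        , 0.        , 0.        ]), 'position': array([1.28338878, 0.94588446, 0.80470193]), 'attitude': array([-0.86161569, -2.36313211,  1.26267915])}
top {'intrinsics': array([[497.42917677,   0.        , 272.10097983],
       [  0.        , 497.42917677, 213.54616318],
       [  0.        ,   0.        ,   1.        ]]), 'distortion': array([-0.11892551,  0.        ,  0.        ,  0.        ,  0.        ]), 'position': array([0.43900606, 0.08923843, 1.29008075]), 'attitude': array([-2.15009261,  2.15006884, -0.12800911])}
```

View pics/top0.png

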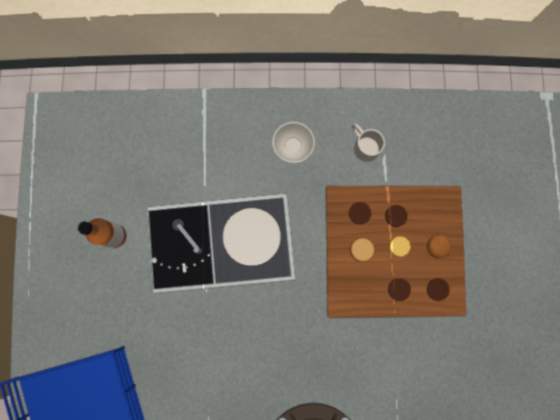

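View pics/scene0.png

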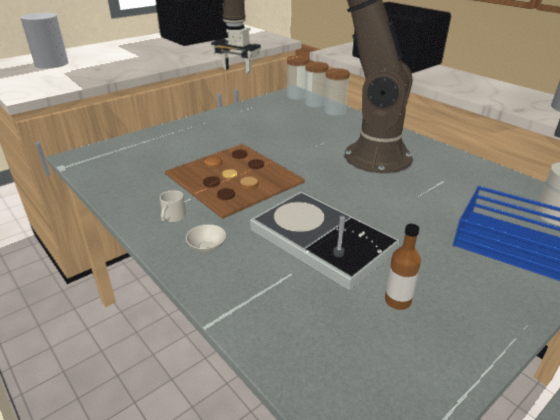

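```bash
cat > h.py <<'E'
from cell import observe, eyes, arm
import cv2,numpy as np
from scipy.spatial.transform import Rotation as R
def par(n):
    c=eyes.camera_params(n); return c
def pix2w(c,uv,z):
    p=cv2.undistortPoints(np.array([[uv]],float),c["intrinsics"],c["distortion"])[0,0]
    d=R.from_rotvec(c["attitude"]).apply([p[0],p[1],1]); o=c["position"]
    return o+d*(z-o[2])/d[2]
def w2pix(c,P):
    r=R.from_rotvec(c["attitude"]).inv(); P=np.atleast_2d(P)
    q=r.apply(P-c["position"]); 
    return cv2.projectPoints(q.reshape(-1,1,3),np.zeros(3),np.zeros(3),c["intrinsics"],c["distortion"])[0].reshape(-1,2)
def cloud(c,d):
    h,w=d.shape; u,v=np.meshgrid(np.arange(w),np.arange(h))
    p=cv2.undistortPoints(np.stack([u,v],-1).reshape(-1,1,2).astype(float),c["intrinsics"],c["distortion"]).reshape(h,w,2)
    q=np.dstack([p[...,0]*d,p[...,1]*d,d]).reshape(-1,3)
    return (R.from_rotvec(c["attitude"]).apply(q)+c["position"]).reshape(h,w,3)
E
python3 - <<'E'
from h import *
p=np.load("pics/top_p0.npy");d=np.load("pics/top_d0.npy");c=par("top")
X=cloud(c,d)
for n,(u,v) in dict(b=(362,250),ch=(400,246),cr=(440,246),p1=(360,213),p2=(396,216),p3=(399,289),p4=(438,289),plate=(251,237),hinge=(178,225),grip=(198,250),board=(340,300)).items():
    print(n,X[v,u].round(4))
a=cv2.resize(p[170:340,130:300],None,fx=4.5,fy=3.5*1,interpolation=cv2.INTER_CUBIC)
cv2.imwrite("pics/w1.png",cv2.resize(p[185:300,140:300],None,fx=5,fy=5,interpolation=cv2.INTER_CUBIC)[...,::-1])
cv2.imwrite("pics/b1.png",cv2.resize(p[180:325,320:475],None,fx=4,fy=4,interpolation=cv2.INTER_CUBIC)[...,::-1])
E
```

```text
b [ 0.5092 -0.1269  0.0264]
ch [ 0.5192 -0.2256  0.0238]
cr [ 0.5179 -0.326   0.0364]
p1 [ 0.6048 -0.1245  0.0214]
p2 [ 0.596  -0.2163  0.0285]
p3 [ 0.4099 -0.2199  0.025 ]
p4 [ 0.4089 -0.3201  0.0274]
plate [0.5408 0.1546 0.0481]
hinge [0.5697 0.3369 0.0606]
grip [0.5051 0.2791 0.1001]
board [ 0.3827 -0.0708  0.012 ]
```

View pics/w1.png

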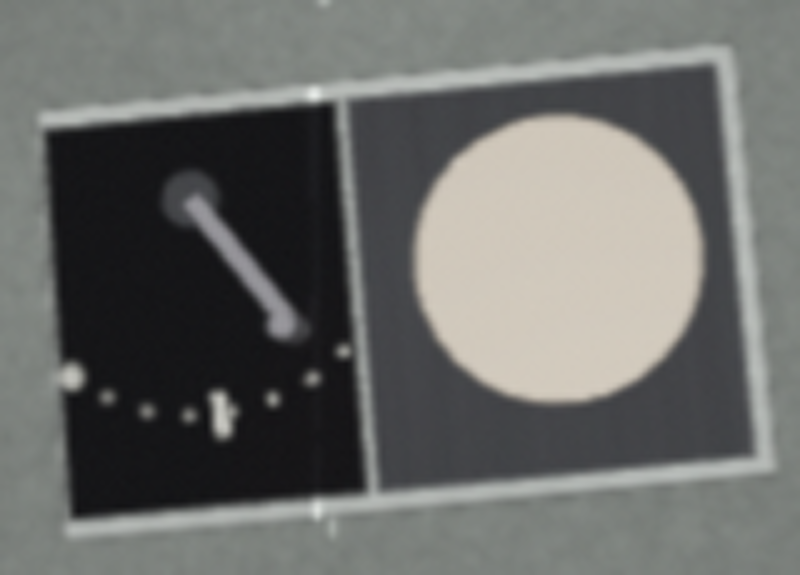

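View pics/b1.png

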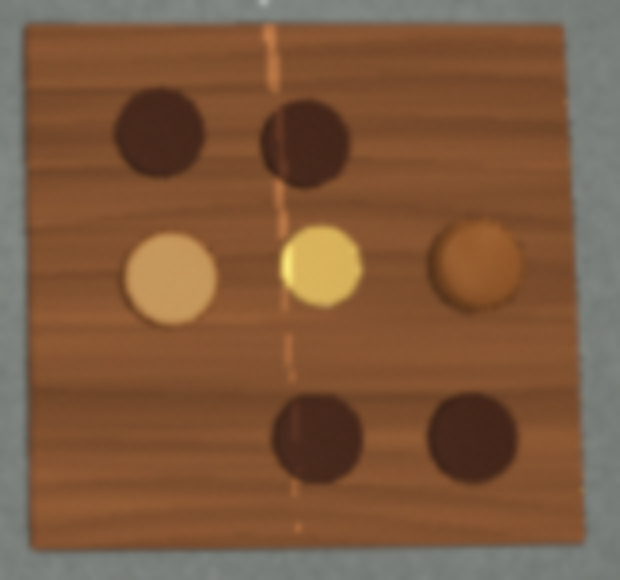

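```bash
cat >> h.py <<'E'
Z=dict(base=.030,crown=.030,cheese=.022,patty=.025)
def blob(p,c,lo,hi,z,roi,amin=150):
    hsv=cv2.cvtColor(p,cv2.COLOR_RGB2HSV); m=cv2.inRange(hsv,lo,hi); k=np.zeros_like(m); x0,y0,x1,y1=roi; k[y0:y1,x0:x1]=1; m*=k
    m=cv2.morphologyEx(m,cv2.MORPH_CLOSE,np.ones((3,3)));m=cv2.morphologyEx(m,cv2.MORPH_OPEN,np.ones((3,3)))
    out=[]
    for ct in cv2.findContours(m,cv2.RETR_EXTERNAL,cv2.CHAIN_APPROX_NONE)[0]:
        if cv2.contourArea(ct)<amin: continue
        w=np.array([pix2w(c,q[0],z)[:2] for q in ct.astype(float)])
        A=np.c_[2*w,np.ones(len(w))]; s=np.linalg.lstsq(A,(w**2).sum(1),rcond=None)[0]
        r=np.sqrt(s[2]+s[0]**2+s[1]**2); out.append((s[0].round(4),s[1].round(4),r.round(4)))
    return out
E
python3 - <<'E'
from h import *
p=np.load("pics/top_p0.npy");c=par("top")
hsv=cv2.cvtColor(p,cv2.COLOR_RGB2HSV)
for n,(u,v) in dict(b=(362,250),ch=(400,246),cr=(440,246),p1=(360,213),p2=(396,216),p3=(399,289),plate=(251,237),wood=(340,300),wood2=(420,225)).items(): print(n,hsv[v,u])
B=(325,185,470,320)
print("patty",blob(p,c,(0,60,0),(20,255,90),.025,B))
print("plate",blob(p,c,(5,5,170),(30,60,255),.054,(215,195,290,280)))
print("cheese",blob(p,c,(20,80,180),(30,255,255),.022,B))
print("base",blob(p,c,(10,80,170),(19,170,255),.030,B))
# dial
def wf(x,y,z): return pix2w(c,(140+x/5-.4,185+y/5-.4),z)[:2]
cor=[wf(42,117,.045),wf(728,50,.045),wf(772,465,.045),wf(72,530,.045)]
cor=np.array(cor);print("corners",cor, cor.mean(0), np.linalg.norm(cor-np.roll(cor,1,0),axis=1))
h=wf(190,200,.05);g=wf(282,323,.103);print("hinge",h,"grip",g,np.linalg.norm(h-g))
print("dots",[np.round(wf(x,y,.046),4).tolist() for x,y in [(71,377),(108,397),(148,411),(189,415),(230,410),(272,399),(312,378),(343,350)]])
print("tab",wf(217,397,.046),wf(223,430,.046))
print(R.from_rotvec(observe()["ee_rot"]).as_matrix().round(3))
for u,v in [(400,246),(440,246)]:print(pix2w(c,(u,v),.03))
print("bottle",pix2w(c,(118,238),0.1))
E
```

```text
b [ 17 135 196]
ch [ 21 147 217]
cr [ 13 177 150]
p1 [  9 157  70]
p2 [  9 155  69]
p3 [  9 154  71]
plate [ 18  25 208]
wood [ 12 162 131]
wood2 [ 12 162 134]
patty [(np.float64(0.4095), np.float64(-0.2193), np.float64(0.0274)), (np.float64(0.4091), np.float64(-0.3198), np.float64(0.0278)), (np.float64(0.5974), np.float64(-0.2167), np.float64(0.0272)), (np.float64(0.6049), np.float64(-0.1224), np.float64(0.0275))]
plate [(np.float64(0.5421), np.float64(0.1536), np.float64(0.0695))]
cheese [(np.float64(0.5194), np.float64(-0.2247), np.float64(0.0236))]
base [(np.float64(0.5111), np.float64(-0.1275), np.float64(0.0269))]
corners [[0.61491899 0.41869931]
 [0.64887595 0.06859168]
 [0.43976689 0.04721794]
 [0.40605086 0.39742588]] [0.52740317 0.2329837 ] [0.20994869 0.35175052 0.21019856 0.3518272 ]
hinge [0.57182228 0.34012061] grip [0.50688589 0.28350552] 0.08615104127496084
dots [[0.4826, 0.3995], [0.4726, 0.3804], [0.4657, 0.3599], [0.4639, 0.339], [0.4665, 0.3183], [0.4721, 0.2972], [0.4826, 0.2772], [0.4967, 0.2618]]
tab [0.47293299 0.32502924] [0.45646484 0.32168252]
[[ 0.938  0.346 -0.001]
 [ 0.346 -0.938  0.001]
 [-0.    -0.001 -1.   ]]
[ 0.51878618 -0.22402458  0.03      ]
[ 0.5182892  -0.32816025  0.03      ]
bottle [0.53352928 0.47627531 0.1       ]
```

Emit:
step_arm([
  [[0.05,0.29,0.87,0.0,36],[0.05,0.29,0.87,0.0,36],[0.05,0.29,0.87,0.0,36],[0.05,0.29,0.87,0.0,36],[0.05,0.29,0.87,0.0,36],[0.05,0.29,0.87,0.0,36],[0.05,0.29,0.87,0.0,36],[0.05,0.29,0.87,0.0,36],[0.05,0.29,0.87,0.0,36],[0.05,0.29,0.87,0.0,36],[0.05,0.29,0.87,0.0,36],[0.05,0.29,0.87,0.0,36],[0.05,0.29,0.87,0.0,36],[0.05,0.29,0.87,0.0,36],[0.05,0.29,0.87,0.0,36],[0.05,0.29,0.87,0.0,36],[0.05,0.29,0.87,0.0,36],[0.05,0.29,0.87,0.0,36],[0.05,0.29,0.87,0.0,36],[0.05,0.29,0.87,0.0,36]],
], squeeze=10)

```text
clock: 1.77
position: [0.4799, 0.2061, 0.2398]
ee_rot: [-2.77, -1.48, 0.002]
force: [0.9, -0.6, 0.2]
width: 0.544
```

```bash
cat >> h.py <<'E'
def shot(n,name,crop=None,s=1):
    o=observe(); c=par(n); p,d=eyes.get_image(n)
    q=p if crop is None else p[crop[1]:crop[3],crop[0]:crop[2]]
    cv2.imwrite(f"pics/{name}.png",cv2.resize(q,None,fx=s,fy=s,interpolation=cv2.INTER_CUBIC)[...,::-1])
    np.savez(f"pics/{name}.npz",p=p,d=d); import pickle; pickle.dump((o,c),open(f"pics/{name}.pkl","wb"))
    return o,c,p,d
def load(name):
    import pickle; z=np.load(f"pics/{name}.npz"); o,c=pickle.load(open(f"pics/{name}.pkl","rb")); return o,c,z["p"],z["d"]
def yaw(o):
    m=R.from_rotvec(o["ee_rot"]).as_matrix(); return np.degrees(np.arctan2(m[1,1],m[0,1]))
E
python3 - <<'E'
from h import *
o,c,p,d=shot("wrist","wr1")
print(o["position"],yaw(o),o["joints"].round(2),c["position"])
E
```

```text
[0.47993887 0.20611697 0.23977754] -33.76027393415662 [-0.01  0.35 -0.65  1.78  0.23  1.09 -1.32] [0.52510789 0.27225463 0.38418651]
```

View pics/wr1.png

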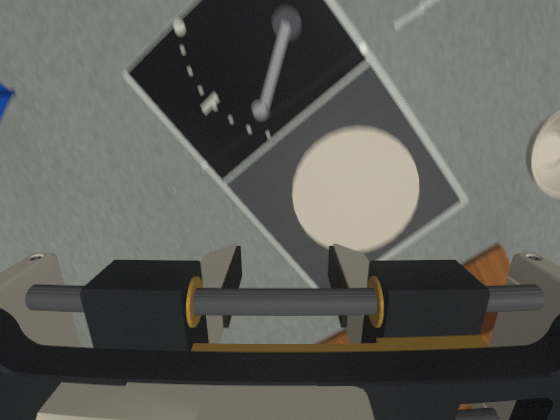

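```bash
python3 - <<'E'
from h import *
o,c,p,d=load("wr1")
print("plate",blob(p,c,(5,5,150),(30,70,255),.054,(280,110,440,262)))
cv2.imwrite("pics/wr1z.png",cv2.resize(p[0:150,150:320],None,fx=4.5,fy=4,interpolation=cv2.INTER_CUBIC)[...,::-1])
def bl(p,c,roi,z,amin=4):
    g=cv2.cvtColor(p,cv2.COLOR_RGB2GRAY); x0,y0,x1,y1=roi; m=(g[y0:y1,x0:x1]>130).astype(np.uint8)
    n,l,s,ce=cv2.connectedComponentsWithStats(m)
    for i in range(1,n):
        if amin<=s[i,4]<400: 
            q=ce[i]+[x0,y0]; print(q.round(1),s[i,4],pix2w(c,q,z)[:2].round(4))
bl(p,c,(165,10,280,145),.046)
tc=par("top");pt=np.load("pics/top_p0.npy");print("top");bl(pt,tc,(150,215,215,280),.046,2)
E
```

```text
plate [(np.float64(0.5443), np.float64(0.1578), np.float64(0.0705))]
[177.1  24.2] 183 [0.4843 0.4063]
[182.1  49.5] 13 [0.4738 0.3845]
[189.3  70.2] 14 [0.4676 0.3643]
[200.3  89.7] 7 [0.4653 0.3424]
[210.1 103.1] 153 [0.4656 0.3258]
[175.3 132.4] 210 [0.4155 0.3232]
[230.5 119. ] 6 [0.4739 0.3003]
[248.7 128.7] 11 [0.4842 0.2811]
[267.6 134.9] 9 [0.4973 0.2643]
top
[211.4 246.8] 81 [0.5162 0.2541]
[188.2 237.9] 82 [0.5387 0.3131]
[152.5 260.2] 24 [0.482 0.403]
[183.9 267.6] 24 [0.464  0.3225]
[151. 275.] 3 [0.4449 0.4057]
```

View pics/wr1z.png

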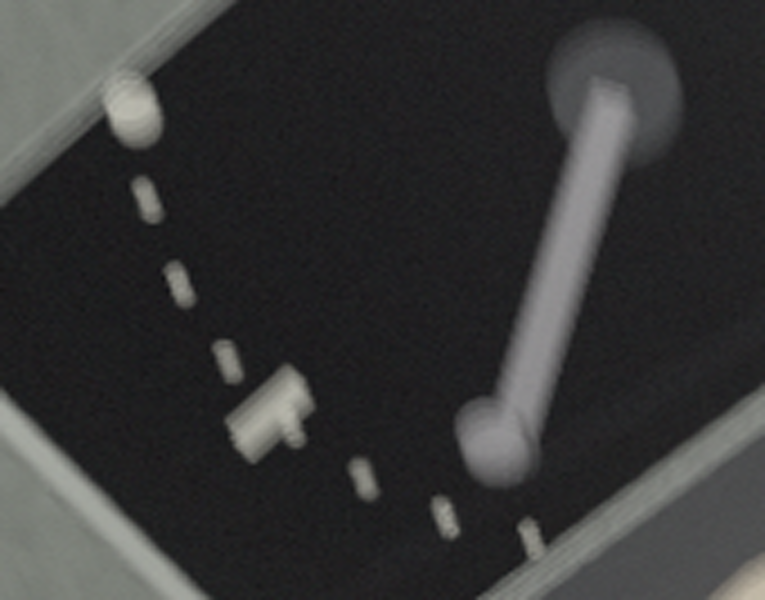

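Emit:
step_arm([
  [[0.05,0.0,0.0,0.0,0],[0.05,0.0,0.0,0.0,0],[0.05,0.0,0.0,0.0,0],[0.05,0.0,0.0,0.0,0]],
])

```text
clock: 2.15
position: [0.4808, 0.2132, 0.2401]
ee_rot: [-2.762, -1.485, -0.004]
force: [0.1, -0.1, -0.1]
width: 0.547
```

```bash
python3 - <<'E'
from h import *
o,c,p,d=shot("wrist","wr2")
print(o["position"],yaw(o),np.abs(o["dq"]).max())
print("plate",blob(p,c,(5,5,150),(30,70,255),.054,(280,80,460,270)))
cv2.imwrite("pics/wr2z.png",cv2.resize(p[0:150,150:320],None,fx=4.5,fy=4,interpolation=cv2.INTER_CUBIC)[...,::-1])
g=cv2.cvtColor(p,cv2.COLOR_RGB2GRAY); m=(g[0:180,150:300]>130).astype(np.uint8)
n,l,s,ce=cv2.connectedComponentsWithStats(m)
for i in range(1,n):
    if s[i,4]<400:
        q=ce[i]+[150,0]; print(q.round(1),s[i,4],pix2w(c,q,.046)[:2].round(4))
E
```

```text
[0.48077076 0.21323414 0.24012079] -33.48088152231835 0.009210743201252697
plate [(np.float64(0.5444), np.float64(0.1558), np.float64(0.0696))]
[154.6   0.4] 5 [0.4791 0.4463]
[163.8   0.8] 6 [0.4865 0.4404]
[200.   0.] 1 [0.5168 0.4197]
[155.   12.3] 100 [0.4726 0.4373]
[159.5   4. ] 2 [0.4811 0.4407]
[164.8  10.1] 26 [0.482 0.433]
[167.8   6.4] 5 [0.4866 0.4339]
[163.3  16.3] 3 [0.4772 0.4293]
[161.6  23.6] 10 [0.4716 0.4249]
[168.5  23. ] 2 [0.4777 0.4212]
[150.  26.] 1 [0.4603 0.4302]
[161.  29.] 1 [0.4679 0.4212]
[159.5  31. ] 2 [0.4654 0.4207]
[159.8  34.8] 22 [0.4635 0.4176]
[163.  32.] 1 [0.4678 0.4178]
[165.  34.] 1 [0.4683 0.4151]
[150.5  38. ] 4 [0.4536 0.4209]
[157.2  42.2] 29 [0.4568 0.4136]
[152.  44.] 1 [0.4513 0.4155]
[151.   50.7] 3 [0.4463 0.4111]
[152.  56.] 1 [0.4439 0.4064]
[188.2  59.9] 18 [0.4729 0.3814]
[195.4  81. ] 17 [0.4665 0.3607]
[205.8  99.8] 17 [0.4642 0.3394]
[215.5 113.4] 145 [0.4644 0.3224]
[235.5 129. ] 16 [0.4727 0.2971]
[270.9 155.4] 240 [0.4886 0.2522]
[152.1 135.7] 23 [0.3919 0.3431]
[253.4 138.6] 15 [0.4829 0.2779]
[157.6 161.2] 239 [0.3789 0.3179]
[173. 142.] 1 [0.407  0.3246]
[272.4 144.2] 14 [0.4968 0.2614]
[163. 145.] 1 [0.3956 0.3283]
[177.5 147.5] 2 [0.4074 0.317 ]
[162. 152.] 1 [0.3897 0.323 ]
[166. 153.] 1 [0.3928 0.3196]
[180.2 153.9] 17 [0.4055 0.3098]
[157. 154.] 1 [0.3835 0.3245]
[154. 156.] 1 [0.3792 0.3247]
[156.5 156. ] 2 [0.3816 0.3231]
[176.2 157.8] 5 [0.399  0.3089]
[168. 158.] 1 [0.3911 0.314 ]
[177. 164.] 1 [0.3953 0.303 ]
[184.8 172.7] 124 [0.3966 0.2903]
[177. 166.] 1 [0.3939 0.3012]
[179. 167.] 1 [0.3951 0.2991]
[152. 168.] 1 [0.3685 0.3156]
[175. 169.] 1 [0.3898 0.2999]
[179. 169.] 1 [0.3937 0.2973]
[171. 171.] 1 [0.3846 0.3007]
[164.2 177.6] 10 [0.3731 0.2992]
[150.  178.5] 2 [0.3586 0.3076]
[159. 179.] 1 [0.367  0.3013]
[171. 179.] 1 [0.3787 0.2935]
```

View pics/wr2z.png

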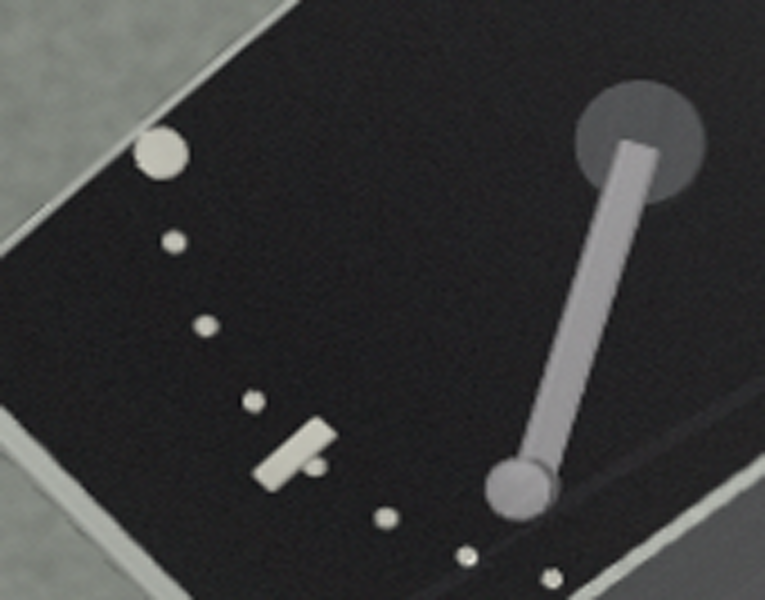

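```bash
python3 - <<'E'
from h import *
o,c,p,d=load("wr2")
f=lambda x,y,z=.046: pix2w(c,(150+(x+.5)/4.5-.5,(y+.5)/4-.5),z)[:2]
dots=np.array([f(161,152),f(174,242),f(205,326),f(254,401),f(386,518),f(467,556),f(552,579)])
A=np.c_[2*dots,np.ones(7)];s=np.linalg.lstsq(A,(dots**2).sum(1),rcond=None)[0];h=s[:2];r=np.sqrt(s[2]+h@h)
print("hinge",h,r,"hub",f(641,142,.05),f(641,142,.06))
a=lambda q:np.degrees(np.arctan2(*(q-h)[::-1]))%360
print([round(a(q),1) for q in dots])
i,e=f(327,426),f(262,482);print("tab",i,e,np.linalg.norm(i-h),np.linalg.norm(e-h),a(i),a(e),a((i+e)/2), np.degrees(np.arctan2(*(e-i)[::-1]))%360)
g=f(518,489,.103);print("grip",g,a(g),np.linalg.norm(g-h))
t=par("top");print("bottle cap",pix2w(t,(85,228),.22))
for an in (a(dots[0]),a((i+e)/2)): print(an,h+.085*np.array([np.cos(np.radians(an)),np.sin(np.radians(an))]))
E
```

```text
hinge [0.57221811 0.33863353] 0.10805730830032279 hub [0.57400828 0.34033695] [0.57255751 0.33849929]
[np.float64(145.2), np.float64(156.8), np.float64(168.2), np.float64(179.7), np.float64(202.6), np.float64(214.2), np.float64(225.6)]
tab [0.47490391 0.32427905] [0.45330469 0.32138124] 0.09836718774751721 0.12015840042892612 188.39099323562286 188.2550306112973 188.3162328733163 187.64131685550888
grip [0.50697178 0.28450028] 219.68164708696764 0.08477907998101641
bottle cap [0.54582794 0.51316369 0.22      ]
145.24673609004523 [0.50238088 0.38708723]
188.3162328733163 [0.48811189 0.32633942]
```

Emit:
step_arm([
  [[0.05,0.026,0.071,0.0,0],[0.05,0.026,0.071,0.0,0],[0.05,0.026,0.071,0.0,0],[0.05,0.026,0.071,-0.08,0],[0.05,0.026,0.071,-0.11,0],[0.05,0.026,0.071,-0.14,0],[0.05,0.026,0.071,-0.156,0],[0.05,0.026,0.071,-0.156,0],[0.05,0.026,0.071,-0.156,0],[0.05,0.026,0.071,-0.156,0]],
])

```text
clock: 3.03
position: [0.508, 0.2843, 0.0863]
ee_rot: [-2.763, -1.483, -0.008]
force: [-0.2, 0.3, 0.8]
width: 0.546
```

```bash
python3 - <<'E'
from h import *
o=observe();print(o["position"],yaw(o),o["force"])
E
```

```text
[0.50801395 0.28433575 0.08631621] -33.5604880472916 [-0.19583173  0.31042998  0.75490193]
```

Emit:
step_arm([
  [[0.01,0.0,0.0,0.0,0],[0.01,0.0,0.0,0.0,0],[0.01,0.0,0.0,0.0,0],[0.01,0.0,0.0,0.0,0],[0.01,0.0,0.0,0.0,0],[0.01,0.0,0.0,0.0,0]],
], squeeze=10)

```text
clock: 3.53
position: [0.5079, 0.2844, 0.0866]
ee_rot: [-2.763, -1.483, -0.008]
force: [-1.3, 0.0, 1.2]
width: 0.157
```

```bash
python3 - <<'E'
from h import *
o=observe();print(o["position"],o["width"]*.0918,o["force"])
h=np.array([.5722,.3386]);u=lambda a:h+.085*np.array([np.cos(np.radians(a)),np.sin(np.radians(a))])
s=u(219.7)
for a in np.linspace(219.7,145.2,16)[1:]: print(a.round(1),(u(a)-s).round(4))
for a in (144,143,142):print(a,(u(a)-s).round(4))
E
```

```text
[0.5079305  0.28441508 0.0866122 ] 0.014390415292690093 [-1.26517058  0.00754709  1.21672218]
214.7 [-0.0045  0.0059]
209.8 [-0.0084  0.0121]
204.8 [-0.0118  0.0186]
199.8 [-0.0146  0.0255]
194.9 [-0.0168  0.0325]
189.9 [-0.0183  0.0397]
184.9 [-0.0193  0.047 ]
180.0 [-0.0196  0.0543]
175.0 [-0.0193  0.0617]
170.0 [-0.0183  0.069 ]
165.1 [-0.0167  0.0762]
160.1 [-0.0145  0.0832]
155.1 [-0.0117  0.09  ]
150.2 [-0.0083  0.0966]
145.2 [-0.0044  0.1028]
144 [-0.0034  0.1043]
143 [-0.0025  0.1054]
142 [-0.0016  0.1066]
```

Emit:
step_arm([
  [[0.01,-0.0045,0.0059,0.0,0],[0.01,-0.0084,0.0121,0.0,0],[0.01,-0.0118,0.0186,0.0,0],[0.01,-0.0146,0.0255,0.0,0],[0.01,-0.0168,0.0325,0.0,0],[0.01,-0.0183,0.0397,0.0,0],[0.01,-0.0193,0.047,0.0,0],[0.01,-0.0196,0.0543,0.0,0],[0.01,-0.0193,0.0617,0.0,0],[0.01,-0.0183,0.069,0.0,0],[0.01,-0.0167,0.0762,0.0,0],[0.01,-0.0145,0.0832,0.0,0],[0.01,-0.0117,0.09,0.0,0],[0.01,-0.0083,0.0966,0.0,0],[0.01,-0.0044,0.1028,0.0,0],[0.01,-0.0034,0.1043,0.0,0],[0.01,-0.0025,0.1054,0.0,0],[0.01,-0.0025,0.1054,0.0,0]],
])

```text
clock: 5.03
position: [0.5046, 0.3915, 0.0866]
ee_rot: [-2.761, -1.484, -0.008]
force: [-5.0, 3.4, -1.5]
width: 0.147
```

```bash
python3 - <<'E'
from h import *
o=observe();print(o["position"],o["width"]*.0918,o["force"],o["joints"].round(2))
d=o["position"][:2]-[.5722,.3386];print(np.degrees(np.arctan2(d[1],d[0])),np.hypot(*d))
E
```

```text
[0.50463983 0.39147885 0.08660665] 0.01353043318775962 [-5.01458475  3.41127401 -1.45576719] [-0.38  0.67 -0.55  1.67  0.42  0.91 -1.68]
141.94997435016154 0.0857936376968289
```

Emit:
step_arm([
  [[0.04,0.0,0.0,0.0,0],[0.04,0.0,0.0,0.0,0],[0.04,0.0,0.0,0.0,0],[0.04,0.0,0.0,0.0,0],[0.04,0.0,0.0,0.04,0],[0.04,-0.0,-0.02,0.1,0],[0.04,-0.01,-0.06,0.15,0],[0.04,-0.02,-0.1,0.155,0],[0.04,-0.02,-0.13,0.155,0],[0.04,-0.02,-0.16,0.155,0],[0.04,-0.02,-0.178,0.155,0],[0.04,-0.02,-0.178,0.155,0],[0.04,-0.02,-0.178,0.155,0],[0.04,-0.02,-0.178,0.155,0]],
])

```text
clock: 6.2
position: [0.4848, 0.214, 0.2419]
ee_rot: [-2.76, -1.483, -0.01]
force: [-0.2, 0.4, 1.5]
width: 0.436
```

```bash
python3 - <<'E'
from h import *
o,c,p,d=shot("wrist","wr3")
print(o["position"],yaw(o),np.abs(o["dq"]).max())
print("plate",blob(p,c,(5,5,150),(30,70,255),.054,(280,80,460,270)))
cv2.imwrite("pics/wr3z.png",cv2.resize(p[0:150,150:320],None,fx=4.5,fy=4,interpolation=cv2.INTER_CUBIC)[...,::-1])
o,c,p,d=shot("top","top3",(140,185,300,300),5)
print("plate",blob(p,c,(5,5,170),(30,60,255),.054,(215,195,290,280)))
E
```

```text
[0.48481369 0.21400878 0.24191466] -33.500895317003426 0.025026809644508565
plate [(np.float64(0.5447), np.float64(0.1559), np.float64(0.0695))]
plate [(np.float64(0.5449), np.float64(0.1366), np.float64(0.0563))]
```

View pics/wr3z.png

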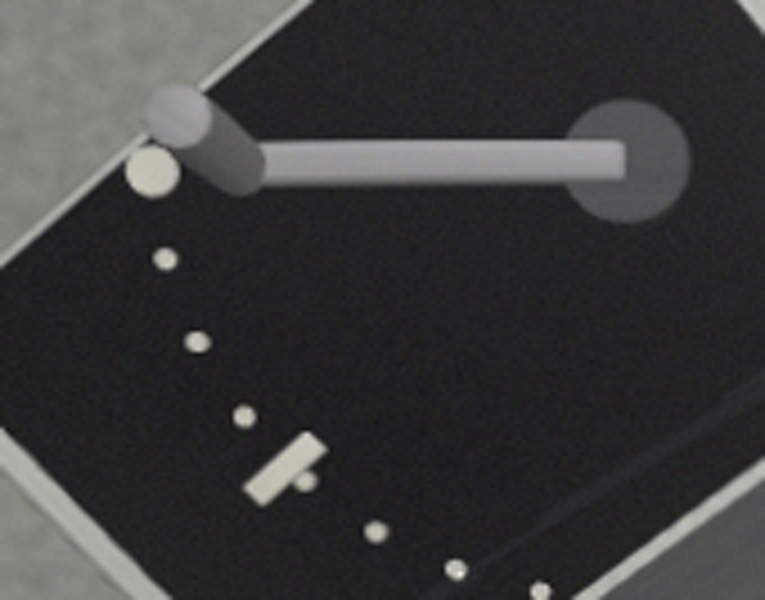

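View pics/top3.png

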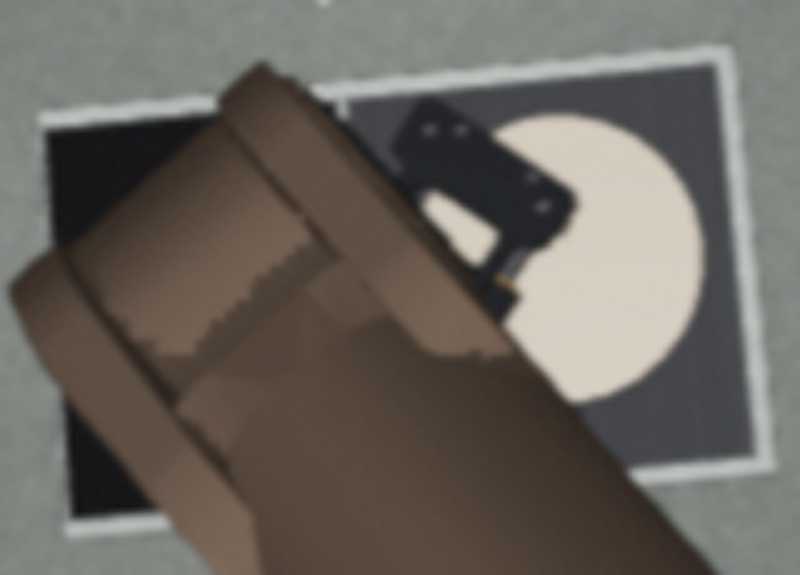

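```bash
python3 - <<'E'
from h import *
o,c,p,d=load("wr3")
f=lambda x,y,z=.046: pix2w(c,(150+(x+.5)/4.5-.5,(y+.5)/4-.5),z)[:2]
h=np.array([.5722,.3386]);dots=[f(153,170),f(165,259),f(197,342),f(245,417),f(375,532),f(456,569)]
a=lambda q,h=h:(np.degrees(np.arctan2(*(q-h)[::-1]))%360).round(2)
print([a(q) for q in dots],dots[0])
g=f(178,115,.103);print(g,a(g),np.linalg.norm(g-h))
# arm centreline: edges at y (143..183) x 300-600, z ~ .06
print("armdir",(np.degrees(np.arctan2(*(f(300,163,.061)-f(600,160,.061))[::-1]))%360), f(600,160,.061),f(628,160,.061))
E
```

```text
[np.float64(145.15), np.float64(156.69), np.float64(168.18), np.float64(179.75), np.float64(202.5), np.float64(214.12)] [0.48360436 0.40029295]
[0.5017992  0.38598351] 146.06 0.08486147443682986
armdir 146.52077947890655 [0.56762583 0.34175786] [0.57267701 0.3384054 ]
```

Emit:
step_arm([
  [[0.0,0.0,0.05,0.0,0],[0.0,0.0,0.1,0.0,0],[0.0,0.0,0.14,-0.02,0],[0.0,0.0,0.148,-0.06,0],[0.0,0.0,0.148,-0.1,0],[0.0,0.0,0.148,-0.14,0],[0.0,0.0,0.148,-0.155,0],[0.0,0.0,0.148,-0.155,0],[0.0,0.003,0.152,-0.155,0],[0.0,0.006,0.1566,-0.155,0],[0.0,0.008,0.159,-0.155,0],[0.0,0.009,0.1607,-0.155,0],[0.0,0.009,0.1607,-0.155,0]],
])

```text
clock: 7.38
position: [0.4922, 0.3743, 0.088]
ee_rot: [-2.761, -1.487, -0.003]
force: [-9.0, -8.4, 5.4]
width: 0.006
```

Emit:
step_arm([
  [[0.05,-0.006,-0.01,0.0,0],[0.05,-0.006,-0.01,0.04,0],[0.05,-0.008,-0.03,0.08,0],[0.07,-0.02,-0.07,0.12,-5],[0.07,-0.03,-0.11,0.16,-12],[0.07,-0.04,-0.15,0.2,-19],[0.07,-0.05,-0.19,0.21,-26],[0.07,-0.06,-0.23,0.21,-33],[0.07,-0.07,-0.27,0.21,-40],[0.07,-0.08,-0.31,0.21,-47],[0.07,-0.09,-0.35,0.21,-54],[0.07,-0.1,-0.39,0.21,-56.5],[0.07,-0.1,-0.43,0.21,-56.5],[0.07,-0.1,-0.47,0.21,-56.5],[0.07,-0.1,-0.51,0.21,-56.5],[0.07,-0.1,-0.55,0.21,-56.5],[0.07,-0.1,-0.574,0.21,-56.5],[0.07,-0.1,-0.574,0.21,-56.5],[0.07,-0.1,-0.574,0.21,-56.5],[0.07,-0.1,-0.574,0.21,-56.5]],
])

```text
clock: 9.05
position: [0.3931, -0.2, 0.2999]
ee_rot: [-3.138, -0.001, -0.013]
force: [0.1, 1.0, 0.3]
width: 0.767
```

```bash
python3 - <<'E'
from h import *
o,c,p,d=shot("wrist","wr4")
print(o["position"],yaw(o),np.abs(o["dq"]).max(),o["joints"].round(2))
o,c,p,d=shot("top","top4")
E
```

```text
[ 0.39309542 -0.20004906  0.2999354 ] -89.95924748528589 0.03506055993157543 [ 0.47  0.09 -0.13  1.9   0.01  1.15 -1.23]
```

View pics/wr4.png

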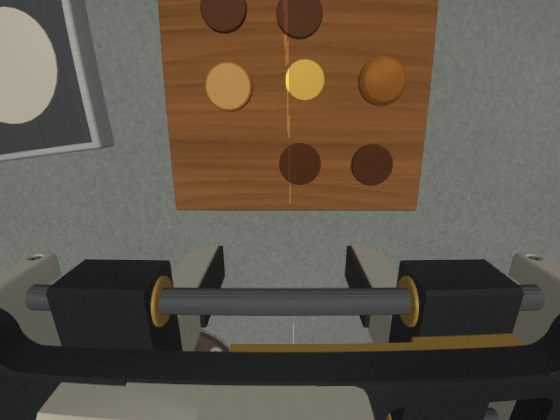

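View pics/top4.png

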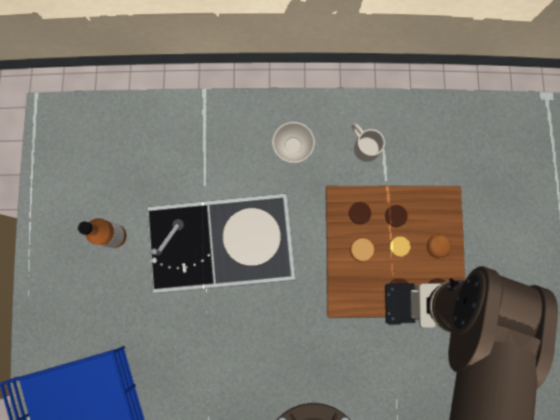

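```bash
cat >> h.py <<'E'
def ortho(p,c,z,ctr,half=.06,s=.0005):
    n=int(2*half/s)+1; t=np.linspace(-half,half,n)
    Y,X=np.meshgrid(ctr[1]+t,ctr[0]+t)   # rows x, cols y
    q=w2pix(c,np.c_[X.ravel(),Y.ravel(),np.full(X.size,z)]).astype(np.float32)
    return cv2.remap(p,q[:,0].reshape(n,n),q[:,1].reshape(n,n),cv2.INTER_CUBIC)
def circ(p,c,z,ctr,r,search=.025,half=None,rtol=.0015):
    """best circle of radius ~r at height z near ctr; returns x,y,r,score"""
    s=.0005; half=half or r+search+.008; im=cv2.GaussianBlur(ortho(p,c,z,ctr,half,s).astype(np.float32),(0,0),2)
    best=None; a=np.linspace(0,2*np.pi,72,endpoint=False); ca,sa=np.cos(a),np.sin(a); n=im.shape[0]; m=(n-1)/2
    def score(x,y,rr):
        def samp(R_): return cv2.remap(im,((y+R_*sa)/s+m).astype(np.float32)[None],((x+R_*ca)/s+m).astype(np.float32)[None],cv2.INTER_LINEAR)[0]
        df=samp(rr-.0015)-samp(rr+.0015); mean=df.mean(0); mean=mean/(np.linalg.norm(mean)+1e-6)
        return np.clip(df@mean,-5,40).mean()
    k=int(search/.0015); best=max((score(i*.0015,j*.0015,r),i*.0015,j*.0015,r) for i in range(-k,k+1) for j in range(-k,k+1))
    for st in (.0007,.0003):
        _,x0,y0,r0=best
        best=max((score(x0+i*st,y0+j*st,r1),x0+i*st,y0+j*st,r1) for i in range(-2,3) for j in range(-2,3) for r1 in np.clip([r0-st,r0,r0+st],r-rtol,r+rtol))
    return np.round([ctr[0]+best[1],ctr[1]+best[2],best[3],best[0]/1000],4)
E
python3 - <<'E'
from h import *
N=dict(base=(.511,-.1275,.030,.031),cheese=(.5194,-.2247,.022,.026),crown=(.518,-.327,.026,.031),pA=(.4095,-.2193,.025,.029),pB=(.409,-.3198,.025,.029),pC=(.5974,-.2167,.025,.029),pD=(.605,-.1224,.025,.029))
for im in ("wr4","top4"):
    o,c,p,d=load(im)
    if im=="top4": p=np.load("pics/top_p0.npy")
    for n,(x,y,z,r) in N.items(): print(im,n,circ(p,c,z,(x,y),r,.01))
    if im=="top4":print("plate",circ(p,c,.054,(.5435,.155),.072,.01))
o,c,p,d=load("wr2");print("plate",circ(p,c,.054,(.5435,.155),.072,.01))
o,c,p,d=load("wr3");print("plate",circ(p,c,.054,(.5435,.155),.072,.01))
E
```

```text
wr4 base [ 0.5115 -0.1272  0.03    0.0393]
wr4 cheese [ 0.5214 -0.2251  0.0253  0.04  ]
wr4 crown [ 0.5193 -0.3262  0.032   0.0177]
wr4 pA [ 0.4102 -0.2204  0.029   0.0392]
wr4 pB [ 0.4091 -0.3199  0.0293  0.0394]
wr4 pC [ 0.596  -0.2179  0.0293  0.0259]
wr4 pD [ 0.6043 -0.1239  0.029   0.023 ]
top4 base [ 0.5113 -0.1268  0.03    0.0399]
top4 cheese [ 0.5212 -0.2254  0.0256  0.04  ]
top4 crown [ 0.519  -0.3253  0.032   0.0092]
top4 pA [ 0.4098 -0.2196  0.0293  0.0354]
top4 pB [ 0.409  -0.3198  0.0294  0.0365]
top4 pC [ 0.5977 -0.2167  0.029   0.0361]
top4 pD [ 0.605  -0.1224  0.0293  0.0344]
plate [0.5453 0.1545 0.0717 0.04  ]
plate [0.542  0.156  0.0713 0.0368]
plate [0.5429 0.1536 0.071  0.0368]
```

Emit:
step_arm([
  [[0.078,0.04,0.025,0.0,0],[0.078,0.08,0.05,-0.02,0],[0.078,0.1183,0.073,-0.05,0],[0.078,0.1183,0.073,-0.09,0],[0.078,0.1183,0.073,-0.13,0],[0.078,0.1183,0.073,-0.17,0],[0.078,0.1183,0.073,-0.21,0],[0.078,0.1183,0.073,-0.24,0],[0.078,0.1183,0.073,-0.26,0],[0.078,0.1183,0.073,-0.269,0],[0.078,0.1183,0.073,-0.269,0],[0.078,0.1183,0.073,-0.269,0]],
])

```text
clock: 10.15
position: [0.5123, -0.1238, 0.0312]
ee_rot: [-3.137, -0.01, -0.013]
force: [0.4, -0.5, -0.2]
width: 0.849
```

Emit:
step_arm([
  [[0.05,0.0,0.0,0.0,0],[0.05,0.0,0.0,0.0,0],[0.05,0.0,0.0,0.0,0],[0.05,0.0,0.0,0.0,0],[0.05,0.0,0.0,0.0,0],[0.05,0.0,0.0,0.0,0]],
], squeeze=12)

```text
clock: 10.65
position: [0.5132, -0.1236, 0.0322]
ee_rot: [-3.137, -0.01, -0.016]
force: [-1.0, 1.9, 7.7]
width: 0.672
```

Emit:
step_arm([
  [[0.05,0.0,0.0,0.03,0],[0.05,0.0,0.0,0.07,0],[0.05,0.004,0.03,0.09,0],[0.05,0.008,0.07,0.09,0],[0.05,0.012,0.11,0.09,0],[0.05,0.016,0.15,0.09,0],[0.05,0.02,0.19,0.09,0],[0.05,0.026,0.23,0.09,0],[0.05,0.03,0.26,0.09,0],[0.05,0.032,0.279,0.08,0],[0.05,0.032,0.279,0.07,0],[0.05,0.032,0.279,0.06,0],[0.05,0.032,0.279,0.06,0],[0.05,0.032,0.279,0.06,0],[0.05,0.032,0.279,0.06,0]],
])

```text
clock: 11.9
position: [0.5454, 0.1539, 0.0925]
ee_rot: [-3.138, -0.007, -0.016]
force: [0.1, 0.0, -0.9]
width: 0.672
```

```bash
python3 - <<'E'
from h import *
o=observe();print(o["position"],o["width"]*.0918,o["force"],np.abs(o["dq"]).max())
o,c,p,d=shot("wrist","wr5")
o=observe();print(o["position"],np.abs(o["dq"]).max())
E
```

```text
[0.54543359 0.15385348 0.09245465] 0.06168865245659568 [ 0.09320095  0.04354687 -0.88287823] 0.00935912931221966
[0.54558069 0.15414263 0.09266748] 0.004637362166123675
```

View pics/wr5.png

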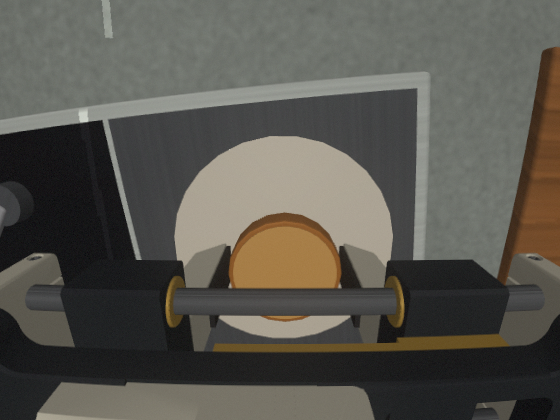

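```bash
python3 - <<'E'
from h import *
o,c,p,d=load("wr5")
print("base",circ(p,c,.0905,(.5437,.154),.031,.006))
print("plate",circ(p,c,.054,(.5437,.154),.072,.008))
E
```

```text
base [0.5399 0.1529 0.0306 0.0219]
plate [0.543  0.1533 0.0716 0.0361]
```

```bash
cat >> h.py <<'E'
def draw(p,c,cs,name,crop,s=3):
    q=cv2.resize(p,None,fx=s,fy=s,interpolation=cv2.INTER_CUBIC)[...,::-1].copy()
    for x,y,z,r in cs:
        a=np.linspace(0,2*np.pi,100); w=w2pix(c,np.c_[x+r*np.cos(a),y+r*np.sin(a),np.full(100,z)])
        cv2.polylines(q,[np.int32((w+.5)*s-.5)],True,(0,255,0),1)
    x0,y0,x1,y1=[int(v*s) for v in crop]; cv2.imwrite(f"pics/{name}.png",q[y0:y1,x0:x1])
E
python3 - <<'E'
from h import *
o,c,p,d=load("wr5")
draw(p,c,[(.5399,.1529,.0905,.031),(.5437,.154,.0745,.031),(.5437,.154,.054,.072)],"wr5d",(160,120,410,320))
E
```

```text
(no output)
```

View pics/wr5d.png

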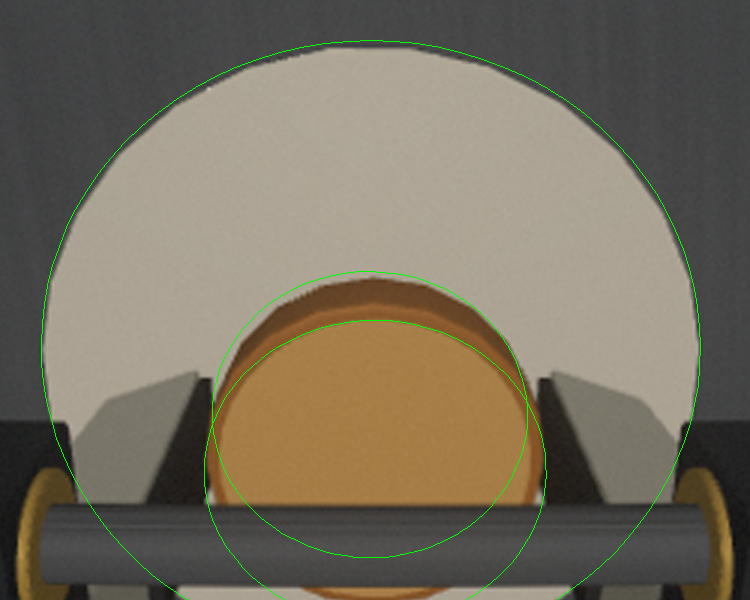

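Emit:
step_arm([
  [[0.05,0.0,0.0,-0.008,0],[0.05,0.0,0.0,-0.015,0],[0.05,0.0,0.0,-0.019,0],[0.05,0.0,0.0,-0.0205,0],[0.05,0.0,0.0,-0.0205,0],[0.05,0.0,0.0,-0.0205,0]],
])

```text
clock: 12.45
position: [0.5455, 0.1541, 0.0719]
ee_rot: [-3.137, -0.007, -0.017]
force: [-0.7, -0.1, -0.6]
width: 0.667
```

Emit:
step_arm([
  [[0.05,0.0,0.0,-0.001,0],[0.05,0.0,0.0,-0.0015,0],[0.05,0.0,0.0,-0.0015,0]],
])

```text
clock: 12.7
position: [0.5457, 0.1541, 0.0712]
ee_rot: [-3.137, -0.007, -0.018]
force: [-2.6, -1.7, 11.3]
width: 0.672
```

Contact made. Release, rise, back off to look.

Emit:
step_arm([
  [[0.066,0.0,0.0,0.0005,0],[0.074,0.0,0.0,0.0005,0],[0.074,0.0,0.0,0.0005,0],[0.074,0.0,0.0,0.0005,0],[0.074,0.0,0.0,0.02,0],[0.074,0.0,0.0,0.06,0],[0.074,-0.03,0.0,0.09,0],[0.074,-0.06,0.0,0.12,0],[0.074,-0.09,0.0,0.13,0],[0.074,-0.1,0.0,0.13,0],[0.074,-0.1,0.0,0.13,0],[0.074,-0.1,0.0,0.13,0],[0.074,-0.1,0.0,0.13,0]],
])

```text
clock: 13.78
position: [0.4465, 0.1539, 0.2006]
ee_rot: [-3.137, -0.006, -0.017]
force: [0.4, 0.3, 0.2]
width: 0.804
```

```bash
python3 - <<'E'
from h import *
o,c,p,d=shot("wrist","wr6")
print(o["position"],yaw(o),np.abs(o["dq"]).max())
b=circ(p,c,.070,(.5437,.154),.031,.008);pl=circ(p,c,.054,(.5437,.154),.072,.01);print(b,pl)
draw(p,c,[(b[0],b[1],.07,.031),(pl[0],pl[1],.054,.072)],"wr6d",(100,0,460,260),2.2)
E
```

```text
[0.44651691 0.15388977 0.20058571] -89.77506750012367 0.015079071942256288
[0.5447 0.1537 0.031  0.04  ] [0.5447 0.1545 0.0716 0.04  ]
```

View pics/wr6d.png

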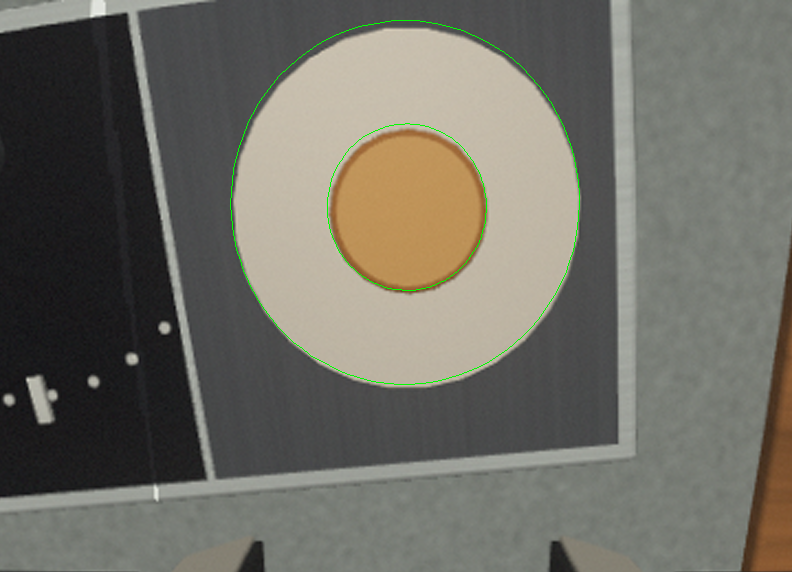

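Emit:
step_arm([
  [[0.075,-0.014,-0.04,0.0,0],[0.075,-0.028,-0.08,0.0,0],[0.075,-0.042,-0.12,0.0,0],[0.075,-0.056,-0.16,0.0,0],[0.075,-0.07,-0.2,0.0,0],[0.075,-0.084,-0.24,0.0,0],[0.075,-0.098,-0.28,0.0,0],[0.075,-0.112,-0.32,0.0,0],[0.075,-0.126,-0.36,0.0,0],[0.075,-0.133,-0.374,0.0,0],[0.075,-0.133,-0.374,0.0,0],[0.075,-0.133,-0.374,0.0,0],[0.075,-0.133,-0.374,0.0,0],[0.075,-0.133,-0.374,0.0,0]],
])

```text
clock: 15.0
position: [0.3141, -0.2194, 0.2001]
ee_rot: [-3.137, -0.008, -0.015]
force: [-0.8, 0.5, 0.8]
width: 0.818
```

```bash
cat > v.py <<'E'
from h import *
import sys
# v.py name x y z r  -> measure part from wrist view; print shift
n=sys.argv[1]; x,y,z,r=map(float,sys.argv[2:6])
o,c,p,d=shot("wrist",n); b=circ(p,c,z,(x,y),r,.012)
draw(p,c,[(b[0],b[1],z,r)],n+"d",(60,0,500,290),1.8)
print("clock",o["clock"],"tcp",o["position"].round(4),"yaw",yaw(o).round(2),"dq",np.abs(o["dq"]).max().round(3)); print("part",b,"shift",(b[:2]-o["position"][:2]).round(4))
E
python3 v.py wr7 .41 -.22 .025 .029
```

```text
clock 15.0 tcp [ 0.3141 -0.2194  0.2001] yaw -89.69 dq 0.007
part [ 0.4096 -0.2211  0.0287  0.0376] shift [ 0.0955 -0.0017]
```

View pics/wr7d.png

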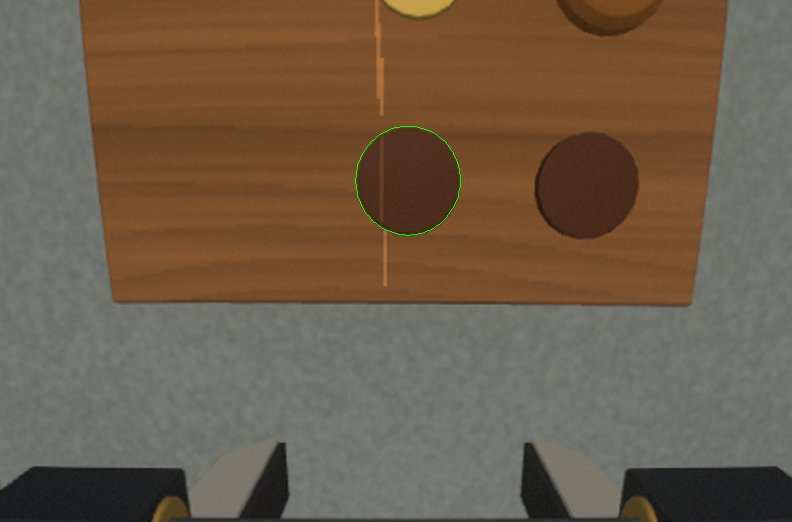

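Emit:
step_arm([
  [[0.075,0.04,-0.001,0.0,0],[0.075,0.08,-0.0015,-0.01,0],[0.075,0.0955,-0.0015,-0.045,0],[0.075,0.0955,-0.0015,-0.085,0],[0.075,0.0955,-0.0015,-0.125,0],[0.075,0.0955,-0.0015,-0.15,0],[0.075,0.0955,-0.0015,-0.163,0],[0.075,0.0955,-0.0015,-0.1695,0],[0.075,0.0955,-0.0015,-0.1695,0],[0.075,0.0955,-0.0015,-0.1695,0],[0.075,0.0955,-0.0015,-0.1695,0]],
])

```text
clock: 15.97
position: [0.4106, -0.2206, 0.0313]
ee_rot: [-3.138, -0.01, -0.018]
force: [-0.3, -0.8, -0.2]
width: 0.819
```

Emit:
step_arm([
  [[0.048,0.0,0.0,0.0,0],[0.048,0.0,0.0,0.0,0],[0.048,0.0,0.0,0.0,0],[0.048,0.0,0.0,0.0,0],[0.048,0.0,0.0,0.0,0]],
], squeeze=12)

```text
clock: 16.38
position: [0.411, -0.2207, 0.0317]
ee_rot: [-3.138, -0.011, -0.019]
force: [-0.5, 0.9, 6.4]
width: 0.627
```

Emit:
step_arm([
  [[0.048,0.0,0.0,0.04,0],[0.048,0.01,0.02,0.08,0],[0.048,0.02,0.055,0.1,0],[0.048,0.034,0.092,0.1,0],[0.048,0.047,0.13,0.1,0],[0.048,0.06,0.167,0.1,0],[0.048,0.074,0.205,0.1,0],[0.048,0.088,0.243,0.1,0],[0.048,0.1,0.28,0.1,0],[0.048,0.115,0.32,0.1,0],[0.048,0.128,0.355,0.1,0],[0.048,0.1347,0.3748,0.09,0],[0.048,0.1347,0.3748,0.075,0],[0.048,0.1347,0.3748,0.067,0],[0.048,0.1347,0.3748,0.067,0],[0.048,0.1347,0.3748,0.067,0]],
])

```text
clock: 17.72
position: [0.545, 0.1526, 0.0983]
ee_rot: [-3.139, -0.008, -0.017]
force: [0.5, -0.1, -0.4]
width: 0.625
```

```bash
cat > a.py <<'E'
from h import *
import sys
n=sys.argv[1]; ztop=float(sys.argv[2]); r=float(sys.argv[3]); zs=float(sys.argv[4]); rs=float(sys.argv[5])
o,c,p,d=shot("wrist",n); t=o["position"]
draw(p,c,[(t[0]-.001,t[1],ztop,r),(.5447,.154,zs,rs)],n+"d",(160,100,410,320),3)
print("clock",o["clock"],t.round(4),o["width"]*.0918,o["force"].round(1))
E
python3 a.py wr8 .092 .029 .070 .031
```

```text
clock 17.7167 [0.545  0.1526 0.0983] 0.05734094654257091 [ 0.5 -0.1 -0.4]
```

View pics/wr8d.png

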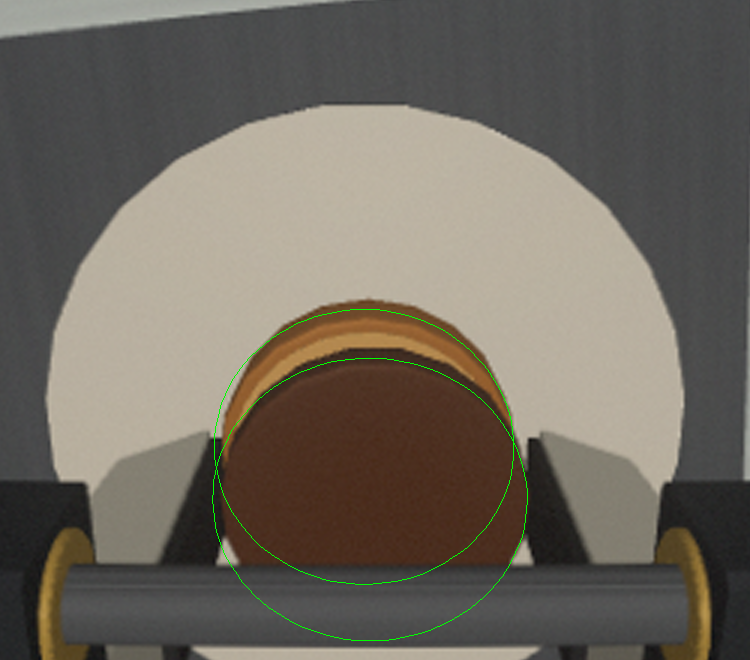

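Emit:
step_arm([
  [[0.048,0.0005,0.0012,-0.005,0],[0.048,0.0005,0.0012,-0.009,0],[0.048,0.0005,0.0012,-0.011,0],[0.048,0.0005,0.0012,-0.012,0],[0.048,0.0005,0.0012,-0.012,0],[0.048,0.0005,0.0012,-0.012,0]],
])

```text
clock: 18.27
position: [0.5462, 0.1534, 0.0875]
ee_rot: [-3.139, -0.007, -0.019]
force: [-2.5, -2.3, 6.0]
width: 0.621
```

Contact. Release and go to the next patty's view (pB) — with a stop to check the stack.

Emit:
step_arm([
  [[0.062,0.0,0.0,0.0,0],[0.068,0.0,0.0,0.0,0],[0.07,0.0,0.0,0.0,0],[0.07,0.0,0.0,0.0,0],[0.07,0.0,0.0,0.02,0],[0.07,0.0,0.0,0.055,0],[0.07,-0.03,0.0,0.08,0],[0.07,-0.06,0.0,0.11,0],[0.07,-0.09,0.0,0.113,0],[0.07,-0.1,0.0,0.113,0],[0.07,-0.1,0.0,0.113,0],[0.07,-0.1,0.0,0.113,0]],
])

```text
clock: 19.27
position: [0.4463, 0.1534, 0.2005]
ee_rot: [-3.139, -0.008, -0.02]
force: [1.1, -0.2, -1.0]
width: 0.761
```

```bash
cat > s.py <<'E'
from h import *
import sys
n=sys.argv[1]; zt=float(sys.argv[2]); r=float(sys.argv[3])
o,c,p,d=shot("wrist",n); print("clock",o["clock"],"tcp",o["position"].round(4),np.abs(o["dq"]).max().round(3))
b=circ(p,c,zt,(.5445,.154),r,.01);pl=circ(p,c,.054,(.5445,.154),.072,.008);print("top",b,"plate",pl)
draw(p,c,[(b[0],b[1],zt,r),(pl[0],pl[1],.054,.072)],n+"d",(100,0,460,260),2.2)
E
python3 s.py wr9 .081 .029
```

```text
clock 19.2667 tcp [0.4463 0.1534 0.2005] 0.029
top [0.5459 0.1532 0.0293 0.04  ] plate [0.5448 0.1547 0.0716 0.04  ]
```

View pics/wr9d.png

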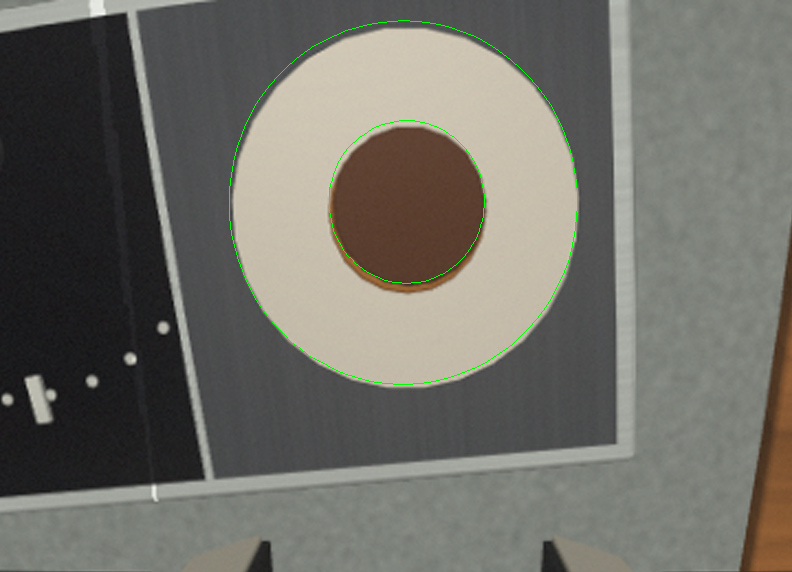

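Emit:
step_arm([
  [[0.075,-0.011,-0.04,0.0,0],[0.075,-0.022,-0.08,0.0,0],[0.075,-0.033,-0.12,0.0,0],[0.075,-0.044,-0.16,0.0,0],[0.075,-0.056,-0.2,0.0,0],[0.075,-0.067,-0.24,0.0,0],[0.075,-0.078,-0.28,0.0,0],[0.075,-0.09,-0.32,0.0,0],[0.075,-0.101,-0.36,0.0,0],[0.075,-0.112,-0.4,0.0,0],[0.075,-0.124,-0.44,0.0,0],[0.075,-0.133,-0.472,0.0,0],[0.075,-0.133,-0.472,0.0,0],[0.075,-0.133,-0.472,0.0,0],[0.075,-0.133,-0.472,0.0,0]],
])

```text
clock: 20.57
position: [0.3141, -0.319, 0.1996]
ee_rot: [-3.139, -0.005, -0.018]
force: [0.4, 0.2, -1.3]
width: 0.815
```

```bash
python3 v.py wr10 .409 -.32 .025 .029
```

```text
clock 20.5667 tcp [ 0.3141 -0.319   0.1996] yaw -89.81 dq 0.025
part [ 0.4089 -0.3218  0.0287  0.0377] shift [ 0.0948 -0.0028]
```

View pics/wr10d.png

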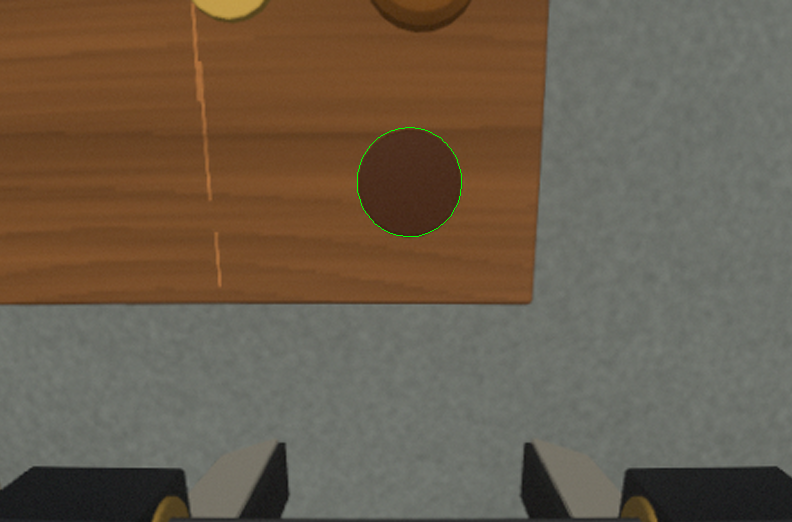

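Emit:
step_arm([
  [[0.075,0.04,-0.002,0.0,0],[0.075,0.08,-0.002,-0.01,0],[0.075,0.095,-0.002,-0.045,0],[0.075,0.095,-0.002,-0.085,0],[0.075,0.095,-0.002,-0.125,0],[0.075,0.095,-0.002,-0.15,0],[0.075,0.095,-0.002,-0.163,0],[0.075,0.095,-0.002,-0.169,0],[0.075,0.095,-0.002,-0.169,0],[0.075,0.095,-0.002,-0.169,0],[0.048,0.095,-0.002,-0.169,0],[0.048,0.095,-0.002,-0.169,0],[0.048,0.095,-0.002,-0.169,0],[0.048,0.095,-0.002,-0.169,0],[0.048,0.095,-0.002,-0.169,0]],
], squeeze=12)

```text
clock: 21.87
position: [0.4099, -0.3204, 0.0313]
ee_rot: [-3.139, -0.008, -0.02]
force: [0.1, 0.7, 5.6]
width: 0.629
```

Emit:
step_arm([
  [[0.048,0.0,0.0,0.04,0],[0.048,0.01,0.02,0.08,0],[0.048,0.018,0.06,0.1,0],[0.048,0.028,0.1,0.1,0],[0.048,0.04,0.14,0.1,0],[0.048,0.05,0.18,0.1,0],[0.048,0.062,0.22,0.1,0],[0.048,0.074,0.26,0.1,0],[0.048,0.085,0.3,0.1,0],[0.048,0.097,0.34,0.1,0],[0.048,0.108,0.38,0.1,0],[0.048,0.12,0.42,0.1,0],[0.048,0.13,0.455,0.1,0],[0.048,0.1353,0.4744,0.09,0],[0.048,0.1353,0.4744,0.08,0],[0.048,0.1353,0.4744,0.079,0],[0.048,0.1353,0.4744,0.079,0],[0.048,0.1353,0.4744,0.079,0]],
])

```text
clock: 23.37
position: [0.545, 0.1522, 0.1104]
ee_rot: [-3.14, -0.005, -0.019]
force: [0.0, -0.5, -0.9]
width: 0.622
```

```bash
python3 a.py wr11 .104 .029 .081 .029
```

```text
clock 23.3667 [0.545  0.1522 0.1104] 0.05713108363245161 [ 0.  -0.5 -0.9]
```

View pics/wr11d.png

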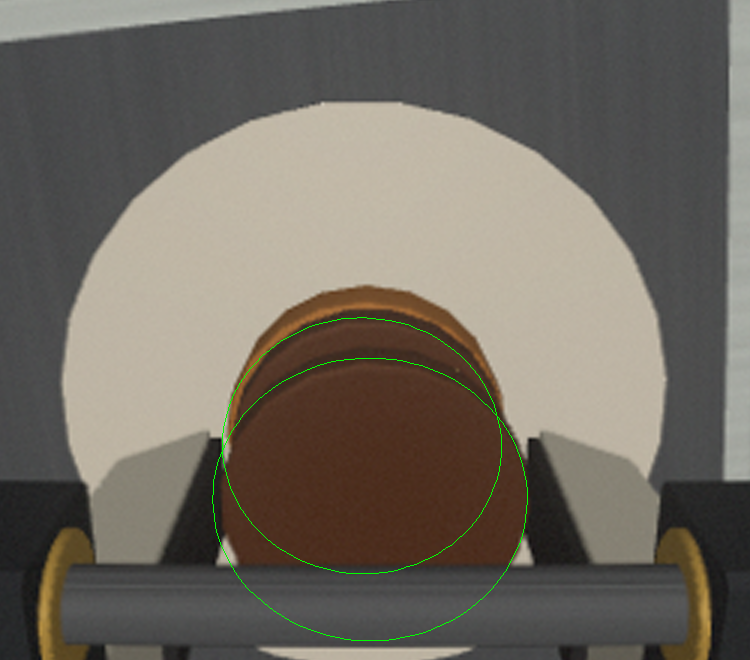

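Emit:
step_arm([
  [[0.048,-0.0005,0.0013,-0.006,0],[0.048,-0.0005,0.0013,-0.01,0],[0.048,-0.0005,0.0013,-0.012,0],[0.048,-0.0005,0.0013,-0.013,0],[0.048,-0.0005,0.0013,-0.013,0],[0.048,-0.0005,0.0013,-0.013,0]],
])

```text
clock: 23.92
position: [0.5447, 0.153, 0.098]
ee_rot: [-3.139, -0.003, -0.02]
force: [-1.9, -1.4, 6.4]
width: 0.628
```

Emit:
step_arm([
  [[0.062,0.0,0.0,0.0,0],[0.068,0.0,0.0,0.0,0],[0.07,0.0,0.0,0.0,0],[0.07,0.0,0.0,0.0,0],[0.07,0.0,0.0,0.02,0],[0.07,0.0,0.0,0.055,0],[0.07,-0.03,0.0,0.08,0],[0.07,-0.06,0.0,0.102,0],[0.07,-0.09,0.0,0.102,0],[0.07,-0.1,0.0,0.102,0],[0.07,-0.1,0.0,0.102,0],[0.07,-0.1,0.0,0.102,0]],
])

```text
clock: 24.92
position: [0.4448, 0.1532, 0.2001]
ee_rot: [-3.139, -0.004, -0.021]
force: [0.2, -0.1, -0.5]
width: 0.765
```

```bash
python3 s.py wr12 .092 .029
```

```text
clock 24.9167 tcp [0.4448 0.1532 0.2001] 0.03
top [0.5448 0.1532 0.0287 0.04  ] plate [0.5448 0.1547 0.0717 0.04  ]
```

View pics/wr12d.png

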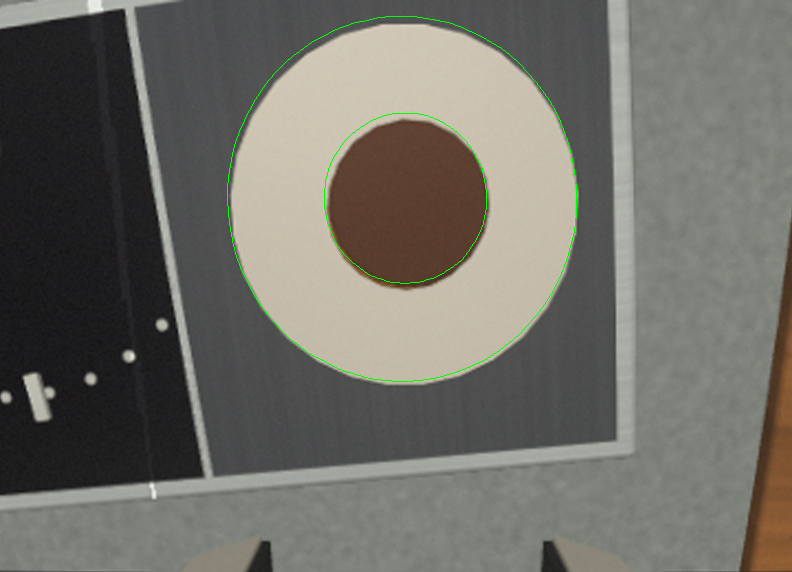

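Emit:
step_arm([
  [[0.075,0.006,-0.04,0.0,0],[0.075,0.012,-0.08,0.0,0],[0.075,0.017,-0.12,0.0,0],[0.075,0.022,-0.16,0.0,0],[0.075,0.028,-0.2,0.0,0],[0.075,0.034,-0.24,0.0,0],[0.075,0.039,-0.28,0.0,0],[0.075,0.045,-0.32,0.0,0],[0.075,0.05,-0.355,0.0,0],[0.075,0.052,-0.37,0.0,0],[0.075,0.052,-0.37,0.0,0],[0.075,0.052,-0.37,0.0,0],[0.075,0.052,-0.37,0.0,0]],
])

```text
clock: 26.05
position: [0.4978, -0.2163, 0.1993]
ee_rot: [-3.139, -0.004, -0.019]
force: [-0.7, 0.5, -0.7]
width: 0.812
```

```bash
python3 v.py wr13 .597 -.217 .025 .029
```

```text
clock 26.05 tcp [ 0.4978 -0.2163  0.1993] yaw -89.85 dq 0.021
part [ 0.5988 -0.2182  0.0287  0.0391] shift [ 0.101  -0.0019]
```

View pics/wr13d.png

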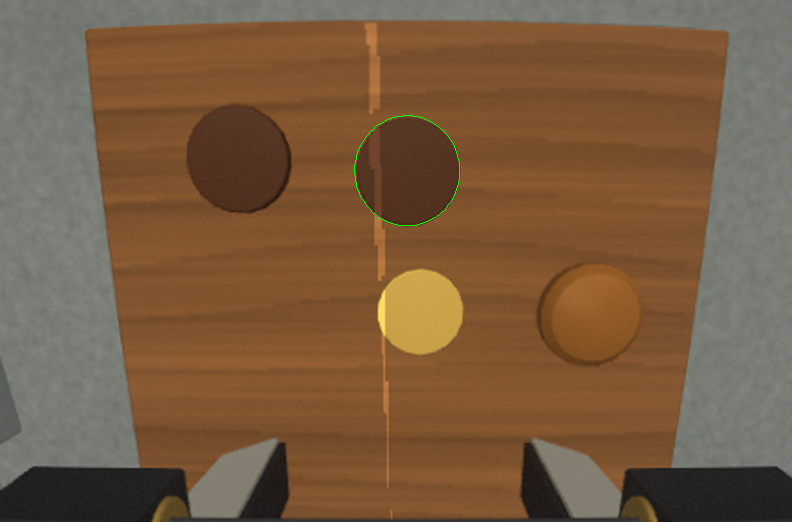

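Emit:
step_arm([
  [[0.07,0.04,-0.001,0.0,0],[0.07,0.08,-0.001,-0.01,0],[0.07,0.1005,-0.001,-0.045,0],[0.07,0.1005,-0.001,-0.085,0],[0.07,0.1005,-0.001,-0.125,0],[0.07,0.1005,-0.001,-0.15,0],[0.07,0.1005,-0.001,-0.163,0],[0.07,0.1005,-0.001,-0.1685,0],[0.07,0.1005,-0.001,-0.1685,0],[0.07,0.1005,-0.001,-0.1685,0],[0.048,0.1005,-0.001,-0.1685,0],[0.048,0.1005,-0.001,-0.1685,0],[0.048,0.1005,-0.001,-0.1685,0],[0.048,0.1005,-0.001,-0.1685,0],[0.048,0.1005,-0.001,-0.1685,0]],
], squeeze=12)

```text
clock: 27.35
position: [0.5993, -0.2171, 0.0326]
ee_rot: [-3.139, -0.006, -0.023]
force: [-1.0, 0.1, 8.2]
width: 0.627
```

Emit:
step_arm([
  [[0.048,0.0,0.0,0.04,0],[0.048,0.0,0.01,0.08,0],[0.048,-0.006,0.04,0.105,0],[0.048,-0.012,0.08,0.11,0],[0.048,-0.018,0.12,0.11,0],[0.048,-0.024,0.16,0.11,0],[0.048,-0.03,0.2,0.11,0],[0.048,-0.036,0.24,0.11,0],[0.048,-0.042,0.28,0.11,0],[0.048,-0.048,0.32,0.11,0],[0.048,-0.053,0.355,0.11,0],[0.048,-0.0543,0.3716,0.1,0],[0.048,-0.0543,0.3716,0.0895,0],[0.048,-0.0543,0.3716,0.0895,0],[0.048,-0.0543,0.3716,0.0895,0],[0.048,-0.0543,0.3716,0.0895,0]],
])

```text
clock: 28.68
position: [0.5455, 0.1525, 0.1224]
ee_rot: [-3.14, -0.001, -0.024]
force: [-0.1, -1.0, -0.3]
width: 0.629
```

```bash
python3 a.py wr14 .115 .029 .092 .029
```

```text
clock 28.6833 [0.5455 0.1525 0.1224] 0.05778469836483221 [-0.1 -1.  -0.3]
```

View pics/wr14d.png

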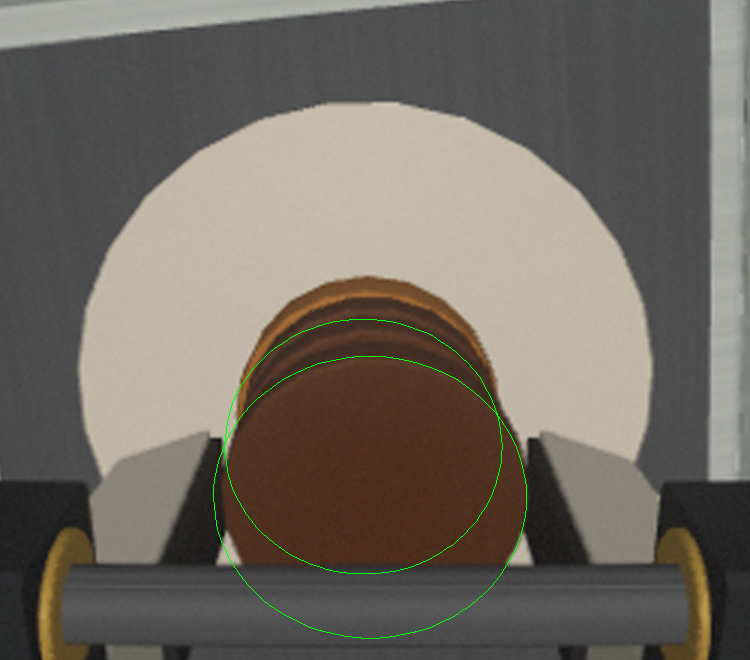

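Emit:
step_arm([
  [[0.048,-0.0005,0.0018,-0.006,0],[0.048,-0.0005,0.0018,-0.01,0],[0.048,-0.0005,0.0018,-0.012,0],[0.048,-0.0005,0.0018,-0.013,0],[0.048,-0.0005,0.0018,-0.013,0],[0.048,-0.0005,0.0018,-0.013,0]],
])

```text
clock: 29.23
position: [0.5453, 0.1538, 0.11]
ee_rot: [-3.14, -0.0, -0.025]
force: [-2.8, -1.0, 7.4]
width: 0.624
```

Emit:
step_arm([
  [[0.062,0.0,0.0,0.0,0],[0.068,0.0,0.0,0.0,0],[0.07,0.0,0.0,0.0,0],[0.07,0.0,0.0,0.0,0],[0.07,0.0,0.0,0.02,0],[0.07,0.0,0.0,0.055,0],[0.07,-0.03,0.0,0.08,0],[0.07,-0.06,0.0,0.1,0],[0.07,-0.09,0.0,0.1,0],[0.07,-0.1,0.0,0.1,0],[0.07,-0.1,0.0,0.1,0],[0.07,-0.1,0.0,0.1,0]],
])

```text
clock: 30.23
position: [0.4454, 0.1541, 0.2101]
ee_rot: [-3.139, -0.001, -0.026]
force: [-0.1, 0.3, 0.1]
width: 0.758
```

```bash
python3 s.py wr15 .103 .029
```

```text
clock 30.2333 tcp [0.4454 0.1541 0.2101] 0.03
top [0.5458 0.1534 0.0293 0.04  ] plate [0.5448 0.1547 0.0716 0.04  ]
```

View pics/wr15d.png

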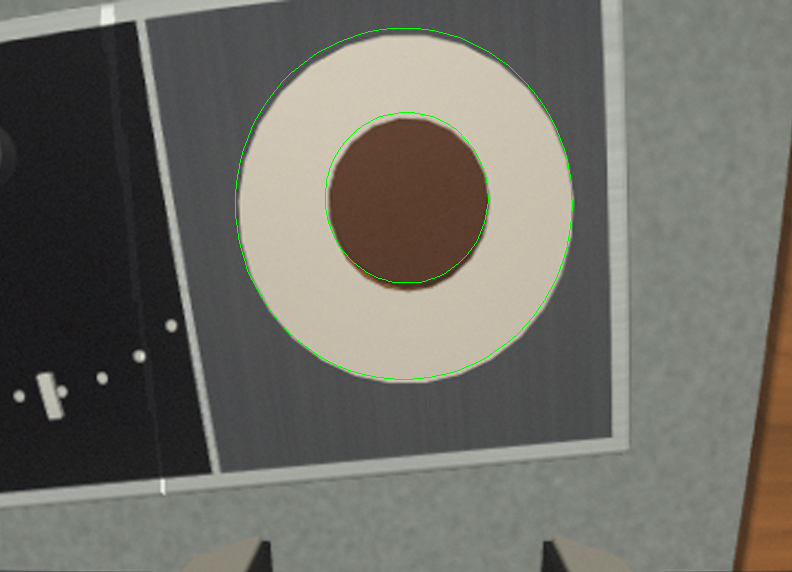

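Good. Fourth patty pD (~.6047, -.123); view from TCP (.504, -.122).

Emit:
step_arm([
  [[0.07,0.008,-0.04,0.0,0],[0.07,0.016,-0.08,0.0,0],[0.07,0.025,-0.12,0.0,0],[0.07,0.034,-0.16,0.0,0],[0.07,0.043,-0.2,0.0,0],[0.07,0.052,-0.24,-0.005,0],[0.07,0.058,-0.265,-0.01,0],[0.07,0.059,-0.276,-0.01,0],[0.07,0.059,-0.276,-0.01,0],[0.07,0.059,-0.276,-0.01,0],[0.07,0.059,-0.276,-0.01,0]],
])

```text
clock: 31.2
position: [0.5055, -0.1213, 0.1996]
ee_rot: [-3.14, -0.002, -0.025]
force: [-0.3, -0.1, -0.5]
width: 0.767
```

```bash
python3 v.py wr16 .605 -.123 .025 .029
```

```text
clock 31.2 tcp [ 0.5055 -0.1213  0.1996] yaw -89.94 dq 0.017
part [ 0.6061 -0.1237  0.0287  0.0391] shift [ 0.1006 -0.0024]
```

View pics/wr16d.png

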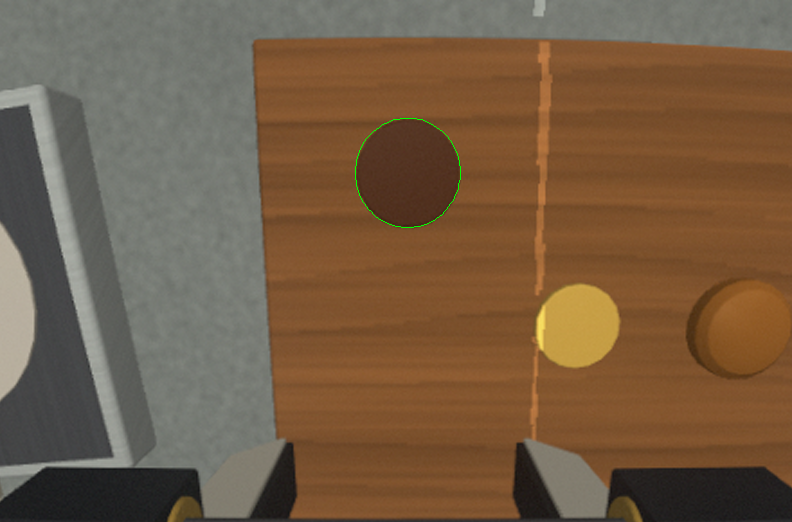

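Emit:
step_arm([
  [[0.074,0.04,-0.0015,0.0,0],[0.074,0.08,-0.0015,-0.01,0],[0.074,0.1,-0.0015,-0.045,0],[0.074,0.1,-0.0015,-0.085,0],[0.074,0.1,-0.0015,-0.125,0],[0.074,0.1,-0.0015,-0.15,0],[0.074,0.1,-0.0015,-0.163,0],[0.074,0.1,-0.0015,-0.169,0],[0.074,0.1,-0.0015,-0.169,0],[0.074,0.1,-0.0015,-0.169,0],[0.048,0.1,-0.0015,-0.169,0],[0.048,0.1,-0.0015,-0.169,0],[0.048,0.1,-0.0015,-0.169,0],[0.048,0.1,-0.0015,-0.169,0],[0.048,0.1,-0.0015,-0.169,0]],
], squeeze=12)

```text
clock: 32.5
position: [0.6062, -0.1224, 0.032]
ee_rot: [-3.139, -0.003, -0.028]
force: [-0.9, 0.3, 8.8]
width: 0.623
```

Emit:
step_arm([
  [[0.048,0.0,0.0,0.04,0],[0.048,0.0,0.0,0.08,0],[0.048,-0.004,0.02,0.11,0],[0.048,-0.012,0.055,0.125,0],[0.048,-0.02,0.095,0.125,0],[0.048,-0.03,0.135,0.125,0],[0.048,-0.038,0.175,0.125,0],[0.048,-0.047,0.215,0.125,0],[0.048,-0.055,0.25,0.125,0],[0.048,-0.0614,0.2772,0.115,0],[0.048,-0.0614,0.2772,0.101,0],[0.048,-0.0614,0.2772,0.101,0],[0.048,-0.0614,0.2772,0.101,0],[0.048,-0.0614,0.2772,0.101,0]],
])

```text
clock: 33.67
position: [0.5454, 0.1532, 0.1337]
ee_rot: [-3.14, 0.0, -0.03]
force: [0.6, -0.3, 0.1]
width: 0.628
```

```bash
python3 a.py wr17 .126 .029 .103 .029
```

```text
clock 33.6667 [0.5454 0.1532 0.1337] 0.05768192983869954 [ 0.6 -0.3  0.1]
```

View pics/wr17d.png

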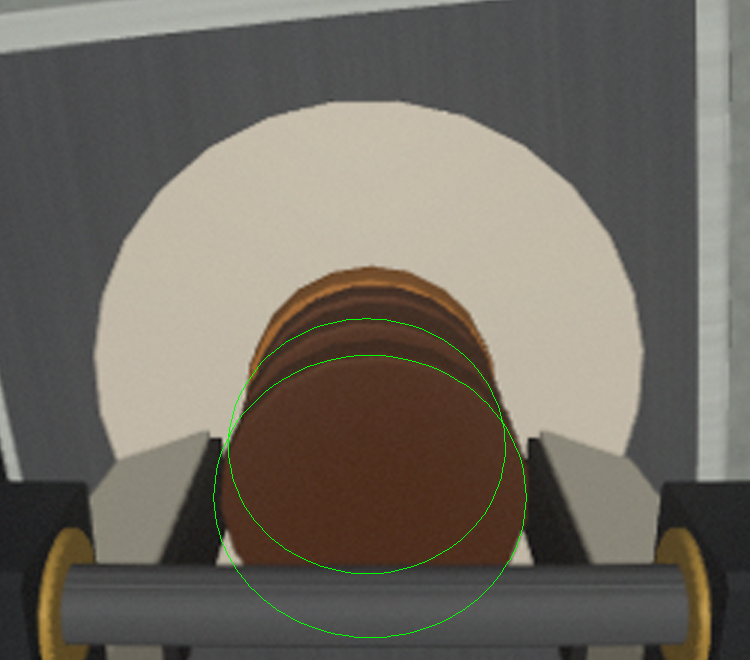

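Emit:
step_arm([
  [[0.048,-0.0005,0.0013,-0.006,0],[0.048,-0.0005,0.0013,-0.01,0],[0.048,-0.0005,0.0013,-0.012,0],[0.048,-0.0005,0.0013,-0.0135,0],[0.048,-0.0005,0.0013,-0.0135,0],[0.048,-0.0005,0.0013,-0.0135,0]],
])

```text
clock: 34.22
position: [0.5452, 0.1539, 0.1206]
ee_rot: [-3.14, 0.002, -0.03]
force: [-1.4, -1.4, 4.5]
width: 0.625
```

Emit:
step_arm([
  [[0.062,0.0,0.0,0.0,0],[0.068,0.0,0.0,0.0,0],[0.07,0.0,0.0,0.0,0],[0.07,0.0,0.0,0.0,0],[0.07,0.0,0.0,0.02,0],[0.07,0.0,0.0,0.055,0],[0.07,-0.03,0.0,0.08,0],[0.07,-0.06,0.0,0.1,0],[0.07,-0.09,0.0,0.1,0],[0.07,-0.1,0.0,0.1,0],[0.07,-0.1,0.0,0.1,0],[0.07,-0.1,0.0,0.1,0]],
])

```text
clock: 35.22
position: [0.4453, 0.1543, 0.2207]
ee_rot: [-3.139, 0.0, -0.031]
force: [0.6, -1.0, -0.3]
width: 0.763
```

```bash
python3 s.py wr18 .114 .029
```

```text
clock 35.2167 tcp [0.4453 0.1543 0.2207] 0.031
top [0.5462 0.1536 0.0294 0.04  ] plate [0.5448 0.1547 0.0717 0.04  ]
```

View pics/wr18d.png

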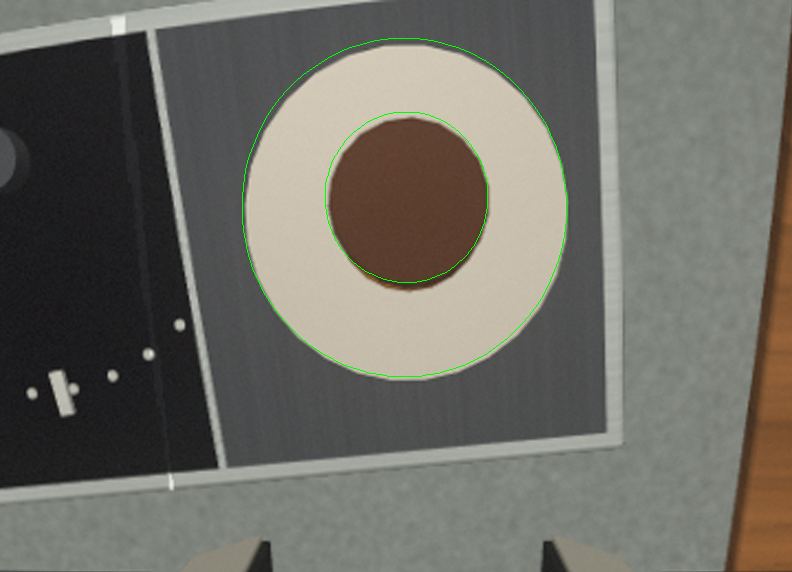

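Emit:
step_arm([
  [[0.07,-0.003,-0.04,0.0,0],[0.07,-0.005,-0.08,0.0,0],[0.07,-0.007,-0.12,0.0,0],[0.07,-0.01,-0.16,0.0,0],[0.07,-0.013,-0.2,0.0,0],[0.07,-0.016,-0.24,0.0,0],[0.07,-0.018,-0.28,-0.005,0],[0.07,-0.02,-0.32,-0.01,0],[0.07,-0.023,-0.36,-0.02,0],[0.07,-0.024,-0.378,-0.02,0],[0.07,-0.024,-0.378,-0.02,0],[0.07,-0.024,-0.378,-0.02,0],[0.07,-0.024,-0.378,-0.02,0]],
])

```text
clock: 36.35
position: [0.4225, -0.2238, 0.2003]
ee_rot: [-3.14, 0.002, -0.03]
force: [-0.8, -0.4, 0.3]
width: 0.764
```

```bash
python3 v.py wr19 .521 -.225 .022 .026
```

```text
clock 36.35 tcp [ 0.4225 -0.2238  0.2003] yaw -90.05 dq 0.026
part [ 0.5215 -0.2257  0.0253  0.04  ] shift [ 0.099  -0.0019]
```

View pics/wr19d.png

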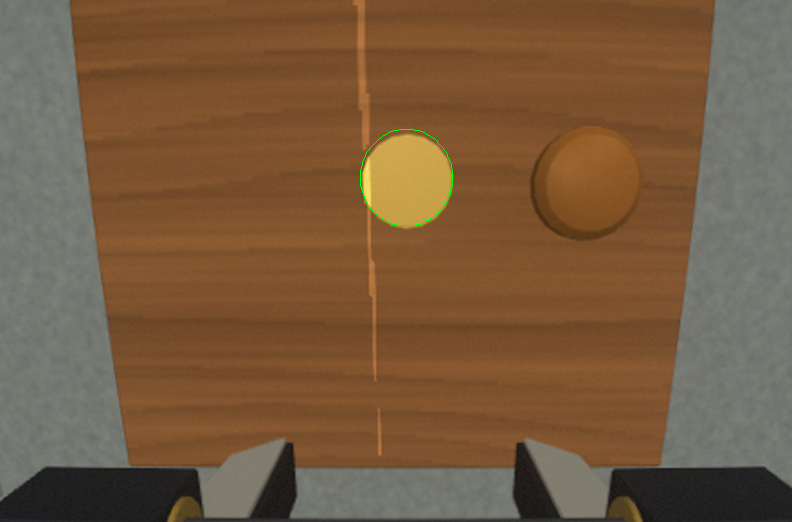

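Emit:
step_arm([
  [[0.068,0.04,-0.0015,0.0,0],[0.068,0.08,-0.0015,-0.01,0],[0.068,0.0985,-0.0015,-0.045,0],[0.068,0.0985,-0.0015,-0.085,0],[0.068,0.0985,-0.0015,-0.125,0],[0.068,0.0985,-0.0015,-0.15,0],[0.068,0.0985,-0.0015,-0.164,0],[0.068,0.0985,-0.0015,-0.1705,0],[0.068,0.0985,-0.0015,-0.1705,0],[0.068,0.0985,-0.0015,-0.1705,0],[0.042,0.0985,-0.0015,-0.1705,0],[0.042,0.0985,-0.0015,-0.1705,0],[0.042,0.0985,-0.0015,-0.1705,0],[0.042,0.0985,-0.0015,-0.1705,0],[0.042,0.0985,-0.0015,-0.1705,0]],
], squeeze=10)

```text
clock: 37.65
position: [0.5216, -0.2243, 0.0303]
ee_rot: [-3.139, -0.001, -0.032]
force: [1.1, 2.0, 4.9]
width: 0.56
```

Emit:
step_arm([
  [[0.042,0.0,0.0,0.04,0],[0.042,0.0,0.005,0.08,0],[0.042,0.002,0.03,0.11,0],[0.042,0.004,0.065,0.13,0],[0.042,0.006,0.1,0.135,0],[0.042,0.009,0.14,0.135,0],[0.042,0.011,0.18,0.135,0],[0.042,0.014,0.22,0.135,0],[0.042,0.016,0.26,0.135,0],[0.042,0.018,0.3,0.135,0],[0.042,0.021,0.34,0.135,0],[0.042,0.0231,0.37,0.13,0],[0.042,0.0231,0.3791,0.12,0],[0.042,0.0231,0.3791,0.1127,0],[0.042,0.0231,0.3791,0.1127,0],[0.042,0.0231,0.3791,0.1127,0],[0.042,0.0231,0.3791,0.1127,0]],
])

```text
clock: 39.07
position: [0.545, 0.1525, 0.1434]
ee_rot: [-3.14, 0.004, -0.032]
force: [0.3, -0.6, -0.6]
width: 0.562
```

```bash
python3 a.py wr20 .1345 .026 .114 .029
```

```text
clock 39.0667 [0.545  0.1525 0.1434] 0.05156110012454259 [ 0.3 -0.6 -0.6]
```

View pics/wr20d.png

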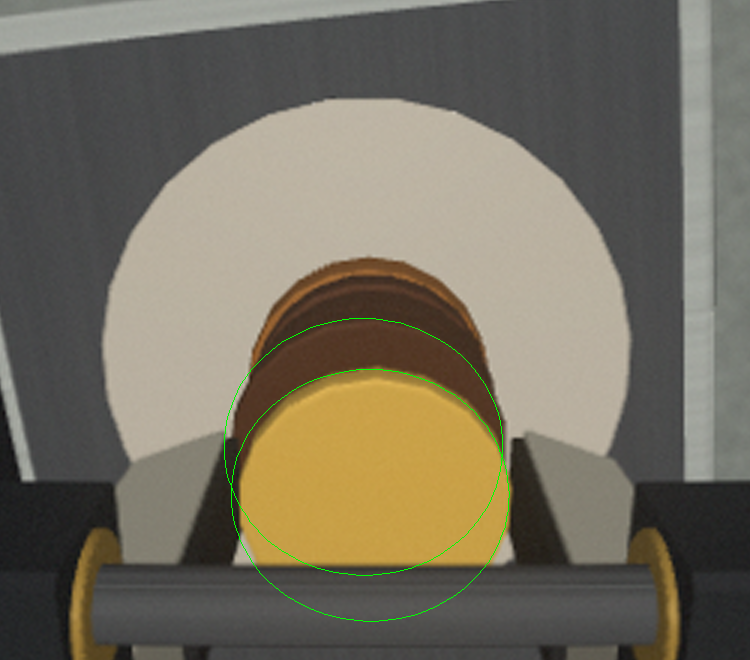

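Emit:
step_arm([
  [[0.042,-0.0005,0.0018,-0.006,0],[0.042,-0.0005,0.0018,-0.01,0],[0.042,-0.0005,0.0018,-0.012,0],[0.042,-0.0005,0.0018,-0.0137,0],[0.042,-0.0005,0.0018,-0.0137,0],[0.042,-0.0005,0.0018,-0.0137,0]],
])

```text
clock: 39.62
position: [0.5446, 0.1543, 0.1298]
ee_rot: [-3.14, 0.004, -0.033]
force: [-0.4, 0.1, 1.2]
width: 0.561
```

Emit:
step_arm([
  [[0.042,0.0,0.0,-0.0008,0],[0.042,0.0,0.0,-0.0008,0],[0.055,0.0,0.0,-0.0008,0],[0.06,0.0,0.0,-0.0006,0],[0.064,0.0,0.0,0.0,0],[0.064,0.0,0.0,0.0,0],[0.064,0.0,0.0,0.02,0],[0.064,0.0,0.0,0.055,0],[0.07,-0.03,0.0,0.08,0],[0.07,-0.06,0.0,0.1,0],[0.07,-0.09,0.0,0.1,0],[0.07,-0.1,0.0,0.1,0],[0.07,-0.1,0.0,0.1,0],[0.07,-0.1,0.0,0.1,0]],
])

```text
clock: 40.78
position: [0.4446, 0.1549, 0.23]
ee_rot: [-3.139, 0.002, -0.033]
force: [0.4, -0.1, 0.2]
width: 0.763
```

```bash
python3 s.py wr21 .122 .026
```

```text
clock 40.7833 tcp [0.4446 0.1549 0.23  ] 0.032
top [0.5443 0.1538 0.025  0.04  ] plate [0.5448 0.1547 0.0717 0.04  ]
```

View pics/wr21d.png

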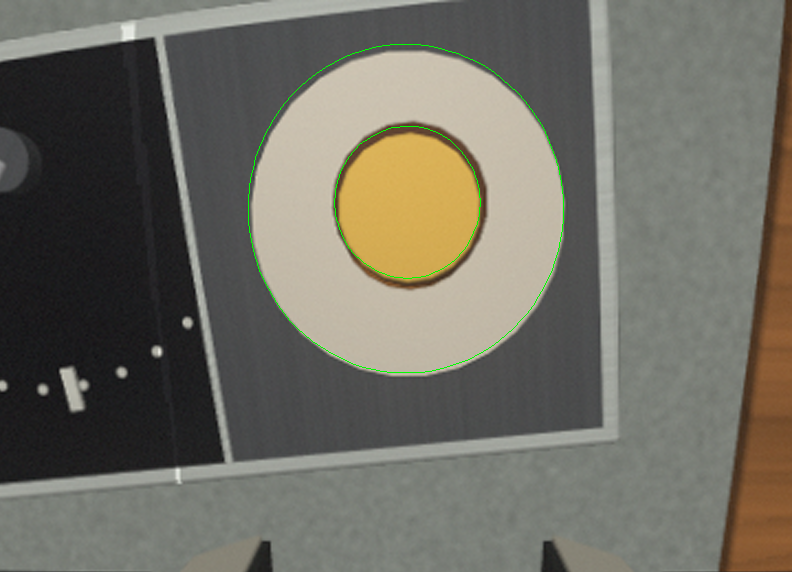

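Emit:
step_arm([
  [[0.078,-0.002,-0.04,0.0,0],[0.078,-0.004,-0.08,0.0,0],[0.078,-0.006,-0.12,0.0,0],[0.078,-0.008,-0.16,0.0,0],[0.078,-0.01,-0.2,0.0,0],[0.078,-0.012,-0.24,0.0,0],[0.078,-0.014,-0.28,-0.005,0],[0.078,-0.016,-0.32,-0.01,0],[0.078,-0.018,-0.36,-0.02,0],[0.078,-0.02,-0.4,-0.03,0],[0.078,-0.022,-0.44,-0.03,0],[0.078,-0.025,-0.475,-0.03,0],[0.078,-0.025,-0.48,-0.03,0],[0.078,-0.025,-0.48,-0.03,0],[0.078,-0.025,-0.48,-0.03,0],[0.078,-0.025,-0.48,-0.03,0]],
])

```text
clock: 42.17
position: [0.4208, -0.3243, 0.1994]
ee_rot: [-3.139, 0.001, -0.033]
force: [0.3, 0.7, 0.7]
width: 0.852
```

```bash
python3 v.py wr22 .519 -.326 .026 .031; python3 - <<'E'
from h import *
o,c,p,d=load("wr22")
for z in (.014,.02,.026): print(z,circ(p,c,z,(.519,-.326),.031,.008,rtol=.0005))
draw(p,c,[(.519,-.326,.014,.031),(.519,-.326,.026,.031)],"wr22e",(200,20,360,150),4.5)
E
```

```text
clock 42.1667 tcp [ 0.4208 -0.3243  0.1994] yaw -90.03 dq 0.024
part [ 0.5204 -0.3278  0.0317  0.0141] shift [ 0.0996 -0.0035]
0.014 [ 0.5193 -0.3272  0.0315  0.0132]
0.02 [ 0.5197 -0.3275  0.0315  0.0139]
0.026 [ 0.5197 -0.3275  0.0312  0.0141]
```

View pics/wr22e.png

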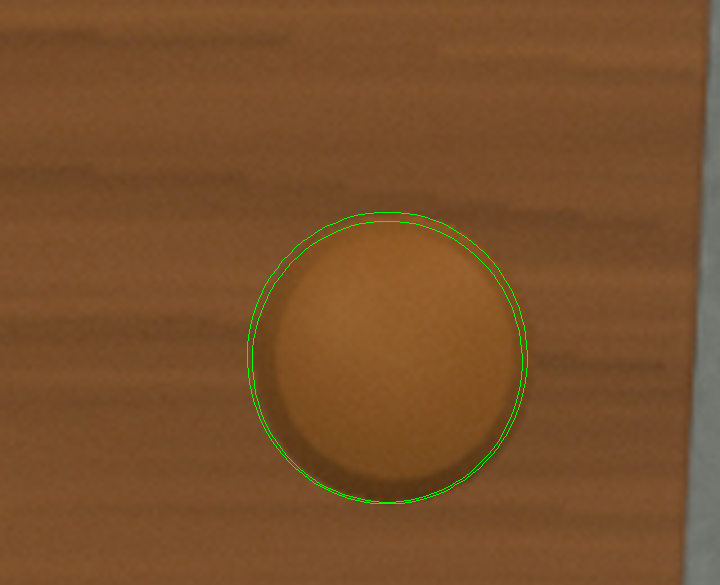

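Emit:
step_arm([
  [[0.078,0.04,-0.002,0.0,0],[0.078,0.08,-0.002,-0.01,0],[0.078,0.0982,-0.0022,-0.045,0],[0.078,0.0982,-0.0022,-0.085,0],[0.078,0.0982,-0.0022,-0.125,0],[0.078,0.0982,-0.0022,-0.15,0],[0.078,0.0982,-0.0022,-0.163,0],[0.078,0.0982,-0.0022,-0.1695,0],[0.078,0.0982,-0.0022,-0.1695,0],[0.078,0.0982,-0.0022,-0.1695,0],[0.05,0.0982,-0.0022,-0.1695,0],[0.05,0.0982,-0.0022,-0.1695,0],[0.05,0.0982,-0.0022,-0.1695,0],[0.05,0.0982,-0.0022,-0.1695,0],[0.05,0.0982,-0.0022,-0.1695,0]],
], squeeze=10)

```text
clock: 43.47
position: [0.5198, -0.3263, 0.0309]
ee_rot: [-3.139, -0.001, -0.036]
force: [-0.3, 1.2, 6.3]
width: 0.665
```

Emit:
step_arm([
  [[0.05,0.0,0.0,0.04,0],[0.05,0.0,0.005,0.08,0],[0.05,0.002,0.03,0.11,0],[0.05,0.004,0.065,0.135,0],[0.05,0.006,0.1,0.145,0],[0.05,0.008,0.14,0.145,0],[0.05,0.01,0.18,0.145,0],[0.05,0.012,0.22,0.145,0],[0.05,0.014,0.26,0.145,0],[0.05,0.016,0.3,0.145,0],[0.05,0.018,0.34,0.145,0],[0.05,0.02,0.38,0.145,0],[0.05,0.022,0.42,0.145,0],[0.05,0.024,0.455,0.145,0],[0.05,0.0252,0.4815,0.135,0],[0.05,0.0252,0.4815,0.121,0],[0.05,0.0252,0.4815,0.121,0],[0.05,0.0252,0.4815,0.121,0],[0.05,0.0252,0.4815,0.121,0]],
])

```text
clock: 45.05
position: [0.5453, 0.1536, 0.1527]
ee_rot: [-3.139, 0.003, -0.037]
force: [0.6, 0.5, 0.6]
width: 0.669
```

```bash
python3 a.py wr23 .147 .031 .122 .026
```

```text
clock 45.05 [0.5453 0.1536 0.1527] 0.061439082594366715 [0.6 0.5 0.6]
```

View pics/wr23d.png

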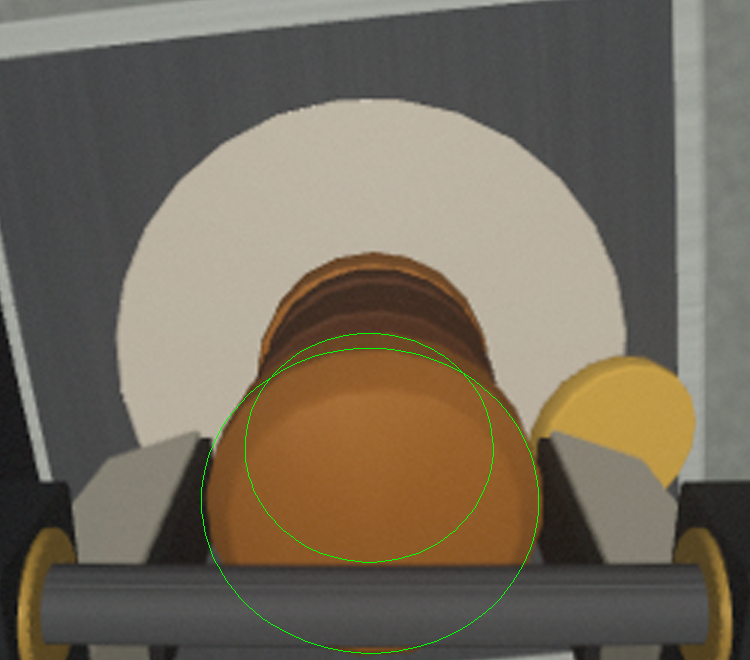

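Emit:
step_arm([
  [[0.05,0.0,0.0,0.03,0],[0.05,0.0,-0.03,0.04,0],[0.05,-0.005,-0.07,0.04,0],[0.05,-0.01,-0.11,0.04,0],[0.05,-0.014,-0.15,0.03,0],[0.05,-0.018,-0.19,0.02,0],[0.05,-0.021,-0.23,0.0,0],[0.05,-0.024,-0.265,-0.02,0],[0.05,-0.025,-0.295,-0.04,0],[0.05,-0.025,-0.305,-0.07,0],[0.05,-0.025,-0.305,-0.1,0],[0.05,-0.025,-0.305,-0.115,0],[0.05,-0.025,-0.305,-0.115,0],[0.05,-0.025,-0.305,-0.115,0]],
])

```text
clock: 46.27
position: [0.5202, -0.1525, 0.0383]
ee_rot: [-3.139, 0.006, -0.037]
force: [-1.0, -0.1, 0.6]
width: 0.665
```

```bash
python3 - <<'E'
from h import *
o,c,p,d=shot("top","top24",(210,180,330,290),6)
print(o["position"],o["width"]*.0918,o["force"])
X=cloud(c,d); 
hsv=cv2.cvtColor(p,cv2.COLOR_RGB2HSV); m=cv2.inRange(hsv,(19,80,120),(32,255,255))
n,l,s,ce=cv2.connectedComponentsWithStats(m)
for i in range(1,n):
    if s[i,4]>60: print(ce[i],s[i])
E
```

```text
[ 0.52015065 -0.15251953  0.0383224 ] 0.06103383070428689 [-0.99228048 -0.09112444  0.64020344]
[278.87797619 245.39285714] [269 235  20  22 336]
```

View pics/top24.png

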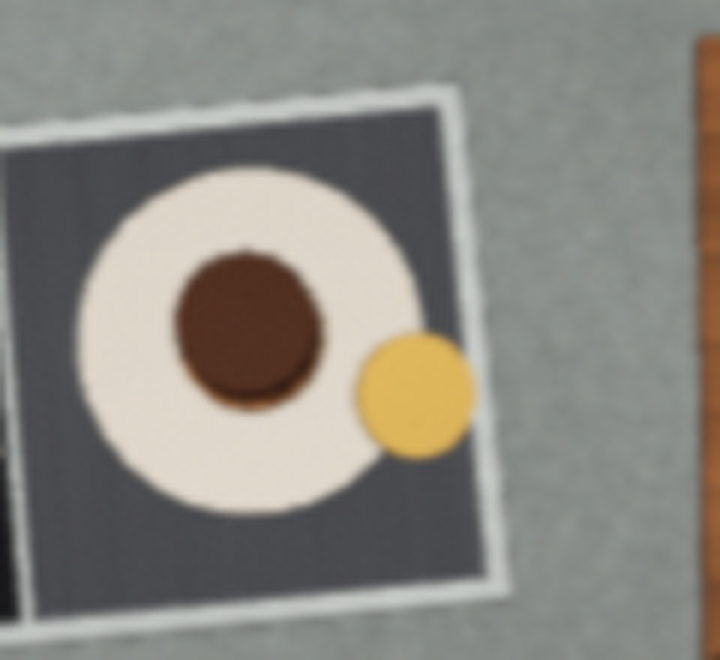

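Emit:
step_arm([
  [[0.05,0.0,0.0,-0.004,0],[0.05,0.0,0.0,-0.0075,0],[0.05,0.0,0.0,-0.008,0],[0.05,0.0,0.0,-0.008,0],[0.068,0.0,0.0,-0.008,0],[0.078,0.0,0.0,-0.008,0],[0.078,0.0,0.0,-0.008,0],[0.078,0.0,0.0,-0.008,0],[0.078,0.0,0.0,0.03,0],[0.078,0.0,0.0,0.07,0],[0.078,0.0,0.03,0.11,0],[0.078,-0.02,0.07,0.15,0],[0.078,-0.03,0.11,0.18,0],[0.078,-0.05,0.15,0.19,0],[0.078,-0.06,0.19,0.19,0],[0.078,-0.08,0.23,0.19,0],[0.078,-0.09,0.26,0.19,0],[0.078,-0.09,0.26,0.19,0],[0.078,-0.09,0.26,0.19,0],[0.078,-0.09,0.26,0.19,0]],
])

```text
clock: 47.98
position: [0.4303, 0.1094, 0.2291]
ee_rot: [-3.139, -0.002, -0.039]
force: [0.1, -0.2, 0.2]
width: 0.847
```

```bash
python3 s.py wr25 .114 .029; python3 - <<'E'
from h import *
o,c,p,d=load("wr25")
hsv=cv2.cvtColor(p,cv2.COLOR_RGB2HSV); m=cv2.inRange(hsv,(19,100,120),(32,255,255))
n,l,s,ce=cv2.connectedComponentsWithStats(m); i=1+np.argmax(s[1:,4]); print(ce[i],s[i])
print("cheese",circ(p,c,.058,pix2w(c,ce[i],.058)[:2],.026,.01))
X=cloud(c,d)[l==i]; C=X.mean(0); u,sv,vt=np.linalg.svd(X-C,full_matrices=False); print(C,vt[2],sv/np.sqrt(len(X)))
E
```

```text
clock 47.9833 tcp [0.4303 0.1094 0.2291] 0.064
top [0.5436 0.1507 0.03   0.04  ] plate [0.5445 0.153  0.072  0.0359]
[308.6776539  109.01793505] [ 285   83   49   54 2063]
cheese [0.5202 0.0853 0.0253 0.04  ]
[0.51995271 0.08518878 0.06342948] [-0.15617504 -0.96177872  0.22492456] [0.02268427 0.01274084 0.01157687]
```

View pics/wr25.png

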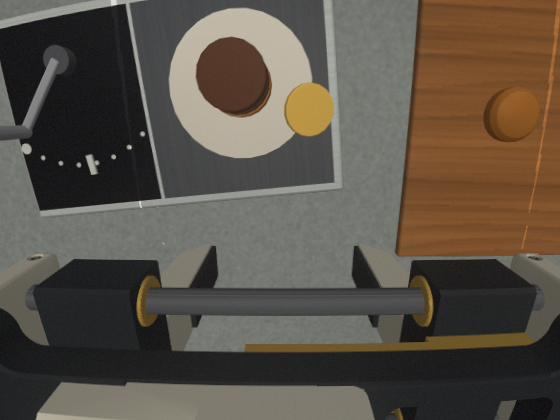

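Emit:
step_arm([
  [[0.078,0.0,0.0,0.0,0],[0.078,0.0,-0.02,0.0,0],[0.078,-0.0,-0.025,-0.02,0],[0.078,0.0,-0.025,-0.03,0],[0.078,0.0,-0.025,-0.03,0],[0.078,0.0,-0.025,-0.03,0],[0.078,0.0,-0.025,-0.03,0]],
])

```text
clock: 48.62
position: [0.4315, 0.0819, 0.1997]
ee_rot: [-3.139, 0.006, -0.04]
force: [0.5, 0.1, 0.2]
width: 0.85
```

```bash
python3 s.py wr26 .114 .029; python3 - <<'E'
from h import *
o,c,p,d=load("wr26")
hsv=cv2.cvtColor(p,cv2.COLOR_RGB2HSV); m=cv2.inRange(hsv,(19,100,120),(32,255,255))
n,l,s,ce=cv2.connectedComponentsWithStats(m); i=1+np.argmax(s[1:,4]); print(ce[i],s[i])
for z in (.058,.062):print("cheese",circ(p,c,z,pix2w(c,ce[i],z)[:2],.026,.01))
k=cv2.erode((l==i).astype(np.uint8),np.ones((5,5)))>0
W=cloud(c,d); X=W[k&(d>0)]; A=np.c_[X[:,:2]-X[:,:2].mean(0),np.ones(len(X))]
s_,r,_,_=np.linalg.lstsq(A,X[:,2],rcond=None); print(X.mean(0),s_,np.sqrt(r/len(X)))
pm=cv2.inRange(hsv,(5,5,150),(30,70,255))>0; print("plate z",np.median(W[pm&(d>0)][:,2]), W[pm&(d>0)][:,2].std())
draw(p,c,[],"wr26d",(180,0,460,220),2.8)
E
```

```text
clock 48.6167 tcp [0.4315 0.0819 0.1997] 0.018
top [0.5428 0.1492 0.03   0.0358] plate [0.5443 0.1535 0.0716 0.0358]
[279.50702028 109.1349454 ] [ 252   80   56   59 2564]
cheese [0.5206 0.0855 0.0256 0.04  ]
cheese [0.5204 0.0853 0.0253 0.04  ]
[0.51997857 0.08517279 0.06213057] [0.1237747  0.32241729 0.06213057] [0.00071622]
plate z 0.0544684053736324 0.036997359046584105
```

View pics/wr26d.png

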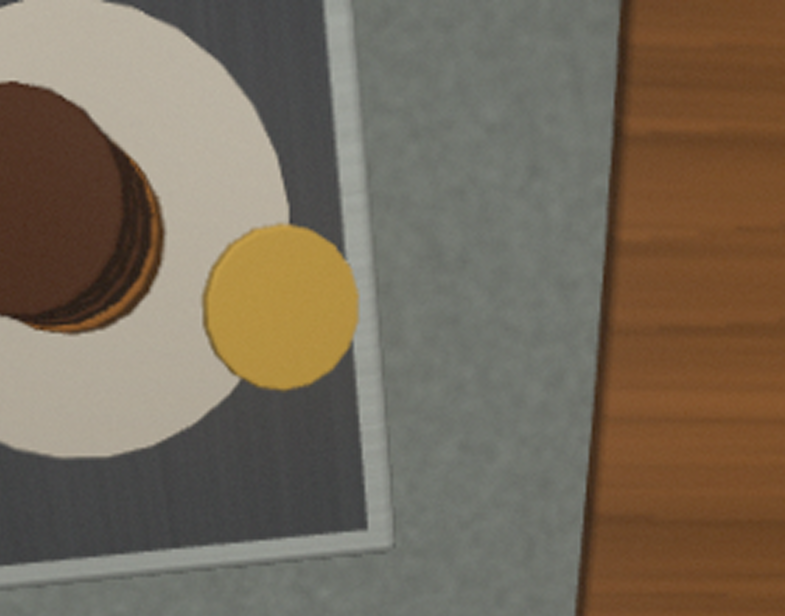

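Emit:
step_arm([
  [[0.066,0.01,0.0,0.0,7],[0.066,0.02,0.001,0.0,14],[0.066,0.03,0.001,0.0,21],[0.066,0.04,0.002,0.0,28],[0.066,0.05,0.002,0.0,35],[0.066,0.06,0.003,0.0,42],[0.066,0.07,0.003,0.0,49],[0.066,0.08,0.004,-0.01,56],[0.066,0.0888,0.0041,-0.03,63],[0.066,0.0888,0.0041,-0.06,69],[0.066,0.0888,0.0041,-0.08,69],[0.066,0.0888,0.0041,-0.08,69],[0.066,0.0888,0.0041,-0.08,69],[0.066,0.0888,0.0041,-0.08,69]],
])

```text
clock: 49.83
position: [0.5213, 0.0864, 0.1212]
ee_rot: [-2.579, -1.766, -0.034]
force: [0.5, -0.0, 0.8]
width: 0.717
```

```bash
python3 - <<'E'
from h import *
o,c,p,d=shot("wrist","wr27")
print(o["position"],yaw(o),o["joints"].round(2))
E
```

```text
[0.52125667 0.086439   0.12117006] -21.20501866068266 [-0.68  0.45  0.59  1.99 -0.39  0.79 -0.24]
```

View pics/wr27.png

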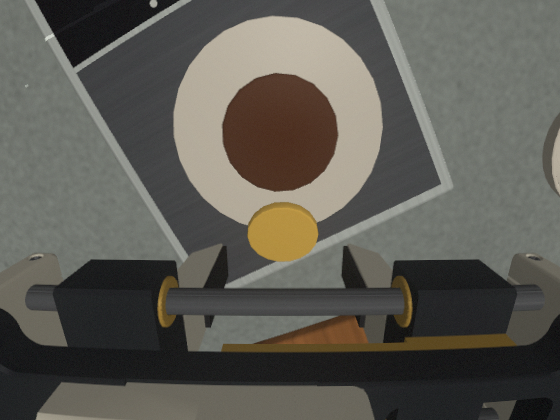

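Emit:
step_arm([
  [[0.066,-0.001,-0.0004,-0.025,0],[0.066,-0.001,-0.0004,-0.04,0],[0.066,-0.001,-0.0004,-0.048,0],[0.066,-0.001,-0.0004,-0.051,0],[0.066,-0.001,-0.0004,-0.051,0],[0.066,-0.001,-0.0004,-0.051,0]],
])

```text
clock: 50.38
position: [0.5211, 0.0863, 0.0714]
ee_rot: [-2.579, -1.766, -0.037]
force: [-0.6, -0.2, 0.3]
width: 0.716
```

Emit:
step_arm([
  [[0.042,0.0,0.0,0.0,0],[0.042,0.0,0.0,0.0,0],[0.042,0.0,0.0,0.0,0],[0.042,0.0,0.0,0.0,0],[0.042,0.0,0.0,0.0,0]],
], squeeze=10)

```text
clock: 50.8
position: [0.5216, 0.0864, 0.0718]
ee_rot: [-2.579, -1.766, -0.039]
force: [-0.1, 0.5, 4.6]
width: 0.556
```

Emit:
step_arm([
  [[0.042,0.0,0.0,0.03,0],[0.042,0.0,-0.01,0.07,0],[0.042,0.0,-0.04,0.09,-7],[0.042,-0.005,-0.08,0.09,-14],[0.042,-0.01,-0.12,0.09,-21],[0.042,-0.012,-0.16,0.09,-28],[0.042,-0.014,-0.2,0.09,-35],[0.042,-0.016,-0.24,0.08,-42],[0.042,-0.018,-0.28,0.06,-49],[0.042,-0.02,-0.32,0.04,-56],[0.042,-0.02,-0.346,0.01,-63],[0.042,-0.02,-0.346,-0.01,-69],[0.042,-0.02,-0.346,-0.02,-69],[0.042,-0.02,-0.346,-0.02,-69],[0.042,-0.02,-0.346,-0.02,-69]],
])

```text
clock: 52.05
position: [0.5016, -0.2584, 0.0518]
ee_rot: [3.141, 0.002, 0.044]
force: [0.9, 0.1, -0.1]
width: 0.554
```

```bash
python3 - <<'E'
from h import *
o,c,p,d=shot("wrist","wr28")
print(o["position"],yaw(o),o["joints"].round(2),o["width"]*.0918)
E
```

```text
[ 0.50159304 -0.25840605  0.05184647] -89.92021068193954 [-0.15  0.68  0.8   1.98 -0.73  0.77 -0.48] 0.05089889920529446
```

View pics/wr28.png

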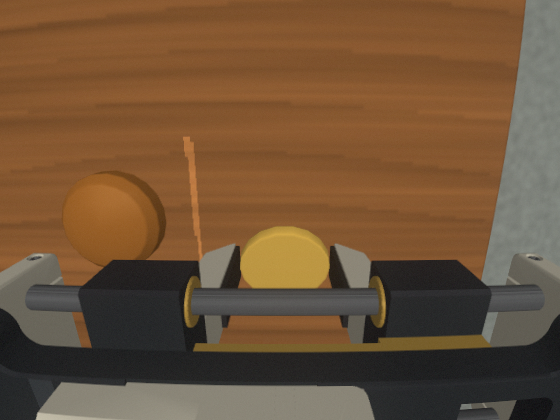

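Emit:
step_arm([
  [[0.042,0.0,0.0,-0.008,0],[0.042,0.0,0.0,-0.012,0],[0.042,0.0,0.0,-0.015,0],[0.042,0.0,0.0,-0.018,0],[0.042,0.0,0.0,-0.019,0],[0.042,0.0,0.0,-0.019,0]],
])

```text
clock: 52.6
position: [0.5023, -0.2584, 0.0336]
ee_rot: [3.14, 0.002, 0.046]
force: [0.8, 0.1, 0.5]
width: 0.559
```

Emit:
step_arm([
  [[0.042,0.0,0.0,-0.002,0],[0.042,0.0,0.0,-0.0025,0],[0.055,0.0,0.0,-0.0025,0],[0.066,0.0,0.0,-0.0025,0],[0.066,0.0,0.0,-0.0025,0],[0.066,0.0,0.0,-0.0025,0],[0.066,0.0,0.0,0.03,0],[0.066,0.0,0.0,0.07,0],[0.066,-0.03,0.0,0.11,0],[0.066,-0.06,0.0,0.15,0],[0.066,-0.09,0.0,0.167,0],[0.066,-0.1,0.0,0.167,0],[0.066,-0.1,0.0,0.167,0],[0.066,-0.1,0.0,0.167,0]],
])

```text
clock: 53.77
position: [0.4022, -0.2581, 0.201]
ee_rot: [-3.141, -0.002, -0.049]
force: [1.0, 0.6, 0.0]
width: 0.718
```

```bash
python3 v.py wr29 .502 -.2584 .022 .026; python3 - <<'E'
from h import *
o,c,p,d=shot("top","top29",(210,180,330,290),6)
for z,r in ((.114,.029),): print("patty",circ(p,c,z,(.545,.154),r,.01), "plate",circ(p,c,.054,(.545,.154),.072,.008))
E
```

```text
clock 53.7667 tcp [ 0.4022 -0.2581  0.201 ] yaw -89.94 dq 0.045
part [ 0.5022 -0.2591  0.0253  0.04  ] shift [ 0.1   -0.001]
patty [0.544  0.1512 0.03   0.04  ] plate [0.5453 0.1544 0.0717 0.04  ]
```

View pics/wr29d.png

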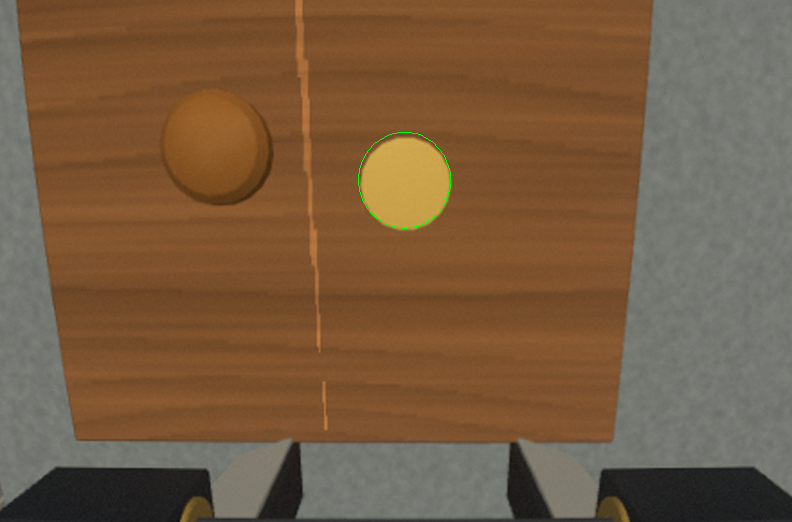

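View pics/top29.png

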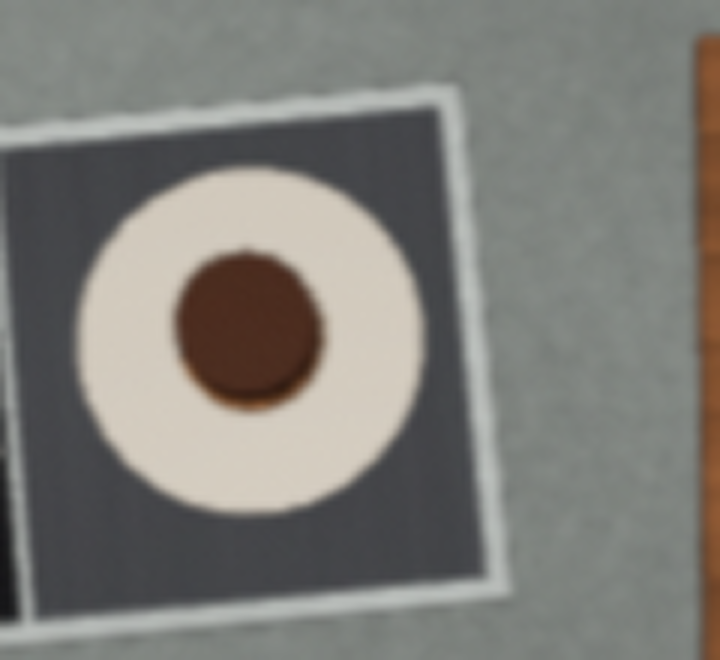

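Emit:
step_arm([
  [[0.068,0.04,-0.001,0.0,0],[0.068,0.08,-0.001,-0.01,0],[0.068,0.0992,-0.001,-0.045,0],[0.068,0.0992,-0.001,-0.085,0],[0.068,0.0992,-0.001,-0.125,0],[0.068,0.0992,-0.001,-0.15,0],[0.068,0.0992,-0.001,-0.164,0],[0.068,0.0992,-0.001,-0.1713,0],[0.068,0.0992,-0.001,-0.1713,0],[0.068,0.0992,-0.001,-0.1713,0],[0.042,0.0992,-0.001,-0.1713,0],[0.042,0.0992,-0.001,-0.1713,0],[0.042,0.0992,-0.001,-0.1713,0],[0.042,0.0992,-0.001,-0.1713,0],[0.042,0.0992,-0.001,-0.1713,0]],
], squeeze=10)

```text
clock: 55.12
position: [0.5027, -0.259, 0.0292]
ee_rot: [3.14, 0.004, 0.047]
force: [1.0, 0.5, 1.4]
width: 0.562
```

Emit:
step_arm([
  [[0.042,0.0,0.0,0.04,0],[0.042,0.0,0.005,0.08,0],[0.042,0.002,0.03,0.11,0],[0.042,0.005,0.065,0.13,0],[0.042,0.009,0.1,0.138,0],[0.042,0.013,0.14,0.138,0],[0.042,0.018,0.18,0.138,0],[0.042,0.022,0.22,0.138,0],[0.042,0.026,0.26,0.138,0],[0.042,0.03,0.3,0.138,0],[0.042,0.034,0.34,0.138,0],[0.042,0.038,0.375,0.138,0],[0.042,0.041,0.405,0.13,0],[0.042,0.042,0.4145,0.12,0],[0.042,0.042,0.4145,0.1138,0],[0.042,0.042,0.4145,0.1138,0],[0.042,0.042,0.4145,0.1138,0],[0.042,0.042,0.4145,0.1138,0]],
])

```text
clock: 56.62
position: [0.545, 0.1532, 0.1435]
ee_rot: [3.14, -0.001, 0.048]
force: [-0.4, -0.7, -0.9]
width: 0.56
```

```bash
python3 a.py wr30 .1365 .026 .114 .029
```

```text
clock 56.6167 [0.545  0.1532 0.1435] 0.051433402791713746 [-0.4 -0.7 -0.9]
```

View pics/wr30d.png

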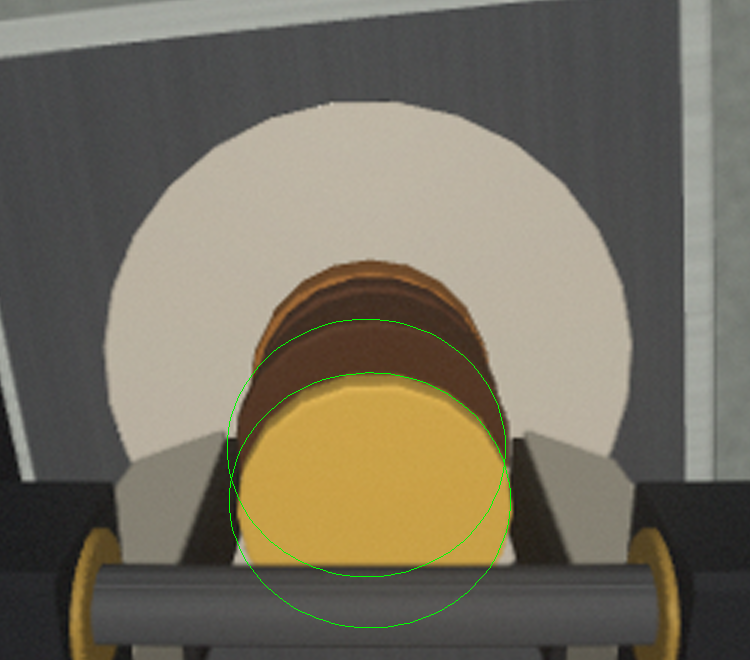

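Emit:
step_arm([
  [[0.042,-0.0003,0.0008,-0.006,0],[0.042,-0.0003,0.0008,-0.01,0],[0.042,-0.0003,0.0008,-0.013,0],[0.042,-0.0003,0.0008,-0.0147,0],[0.042,-0.0003,0.0008,-0.0147,0],[0.042,-0.0003,0.0008,-0.0147,0]],
])

```text
clock: 57.17
position: [0.5448, 0.1542, 0.1288]
ee_rot: [3.14, -0.001, 0.048]
force: [-0.4, 0.5, -0.4]
width: 0.565
```

Emit:
step_arm([
  [[0.042,0.0,0.0,-0.0006,0],[0.042,0.0,0.0,-0.0008,0],[0.042,0.0,0.0,-0.0008,0]],
])

```text
clock: 57.42
position: [0.5449, 0.1541, 0.1286]
ee_rot: [3.141, -0.001, 0.049]
force: [-3.4, 0.6, 10.1]
width: 0.565
```

Emit:
step_arm([
  [[0.055,0.0,0.0,0.0005,0],[0.06,0.0,0.0,0.001,0],[0.064,0.0,0.0,0.001,0],[0.064,0.0,0.0,0.001,0],[0.064,0.0,0.0,0.02,0],[0.064,0.0,0.0,0.055,0],[0.07,-0.03,0.0,0.08,0],[0.07,-0.06,0.0,0.1,0],[0.07,-0.09,0.0,0.1,0],[0.07,-0.1,0.0,0.1,0],[0.07,-0.1,0.0,0.1,0],[0.07,-0.1,0.0,0.1,0]],
])

```text
clock: 58.42
position: [0.4448, 0.155, 0.2288]
ee_rot: [-3.14, -0.002, -0.049]
force: [0.2, 0.3, -0.1]
width: 0.763
```

```bash
python3 s.py wr31 .122 .026
```

```text
clock 58.4167 tcp [0.4448 0.155  0.2288] 0.035
top [0.544  0.1535 0.025  0.04  ] plate [0.5448 0.1547 0.0716 0.04  ]
```

View pics/wr31d.png

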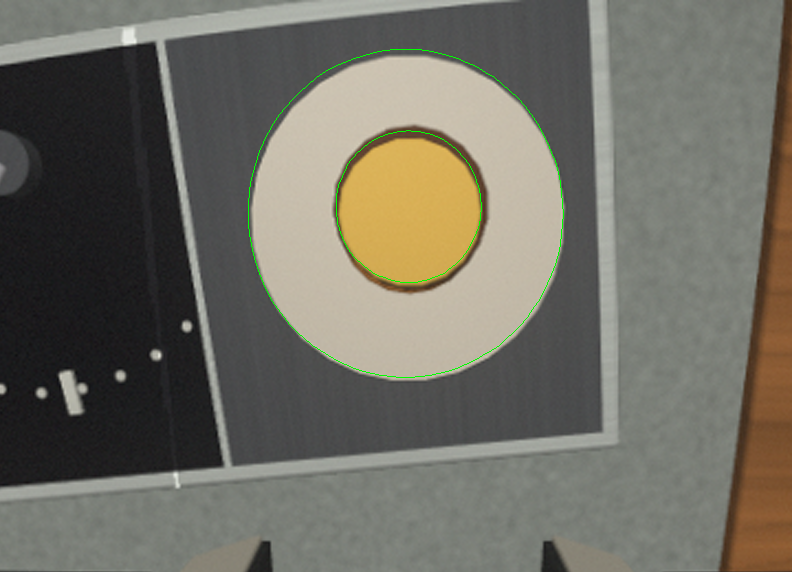

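Good. Now the crown at ~(.520,-.1525); view TCP (.421,-.152,.20).

Emit:
step_arm([
  [[0.078,-0.003,-0.04,0.0,0],[0.078,-0.006,-0.08,0.0,0],[0.078,-0.009,-0.12,0.0,0],[0.078,-0.012,-0.16,0.0,0],[0.078,-0.016,-0.2,0.0,0],[0.078,-0.02,-0.24,-0.01,0],[0.078,-0.023,-0.28,-0.02,0],[0.078,-0.024,-0.307,-0.029,0],[0.078,-0.024,-0.307,-0.029,0],[0.078,-0.024,-0.307,-0.029,0],[0.078,-0.024,-0.307,-0.029,0],[0.078,-0.024,-0.307,-0.029,0]],
])

```text
clock: 59.47
position: [0.4222, -0.1515, 0.1998]
ee_rot: [3.141, 0.003, 0.05]
force: [-0.4, 0.3, 0.9]
width: 0.849
```

```bash
python3 v.py wr32 .52 -.1525 .022 .031
```

```text
clock 59.4667 tcp [ 0.4222 -0.1515  0.1998] yaw -89.88 dq 0.032
part [ 0.5207 -0.1529  0.0313  0.0172] shift [ 0.0985 -0.0014]
```

View pics/wr32d.png

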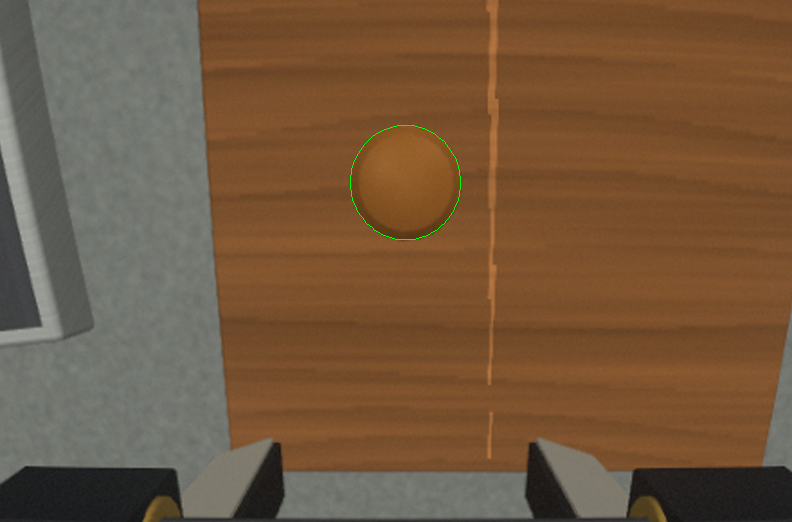

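Emit:
step_arm([
  [[0.078,0.04,-0.001,0.0,0],[0.078,0.08,-0.001,-0.01,0],[0.078,0.098,-0.001,-0.045,0],[0.078,0.098,-0.001,-0.085,0],[0.078,0.098,-0.001,-0.125,0],[0.078,0.098,-0.001,-0.15,0],[0.078,0.098,-0.001,-0.163,0],[0.078,0.098,-0.001,-0.1695,0],[0.078,0.098,-0.001,-0.1695,0],[0.078,0.098,-0.001,-0.1695,0],[0.05,0.098,-0.001,-0.1695,0],[0.05,0.098,-0.001,-0.1695,0],[0.05,0.098,-0.001,-0.1695,0],[0.05,0.098,-0.001,-0.1695,0],[0.05,0.098,-0.001,-0.1695,0]],
], squeeze=10)

```text
clock: 60.77
position: [0.521, -0.152, 0.0314]
ee_rot: [-3.141, -0.005, -0.053]
force: [0.1, 1.5, 8.9]
width: 0.669
```

Emit:
step_arm([
  [[0.05,0.0,0.0,0.04,0],[0.05,0.0,0.0,0.08,0],[0.05,0.002,0.02,0.115,0],[0.05,0.004,0.05,0.14,0],[0.05,0.006,0.085,0.148,0],[0.05,0.009,0.12,0.148,0],[0.05,0.012,0.16,0.148,0],[0.05,0.015,0.2,0.148,0],[0.05,0.018,0.24,0.148,0],[0.05,0.021,0.275,0.148,0],[0.05,0.024,0.3,0.14,0],[0.05,0.024,0.3075,0.128,0],[0.05,0.024,0.3075,0.1206,0],[0.05,0.024,0.3075,0.1206,0],[0.05,0.024,0.3075,0.1206,0],[0.05,0.024,0.3075,0.1206,0]],
])

```text
clock: 62.1
position: [0.5453, 0.1533, 0.1526]
ee_rot: [-3.141, -0.0, -0.054]
force: [-1.0, -0.2, -0.7]
width: 0.67
```

```bash
python3 a.py wr33 .147 .031 .122 .026
```

```text
clock 62.1 [0.5453 0.1533 0.1526] 0.06147650554130452 [-1.  -0.2 -0.7]
```

View pics/wr33d.png

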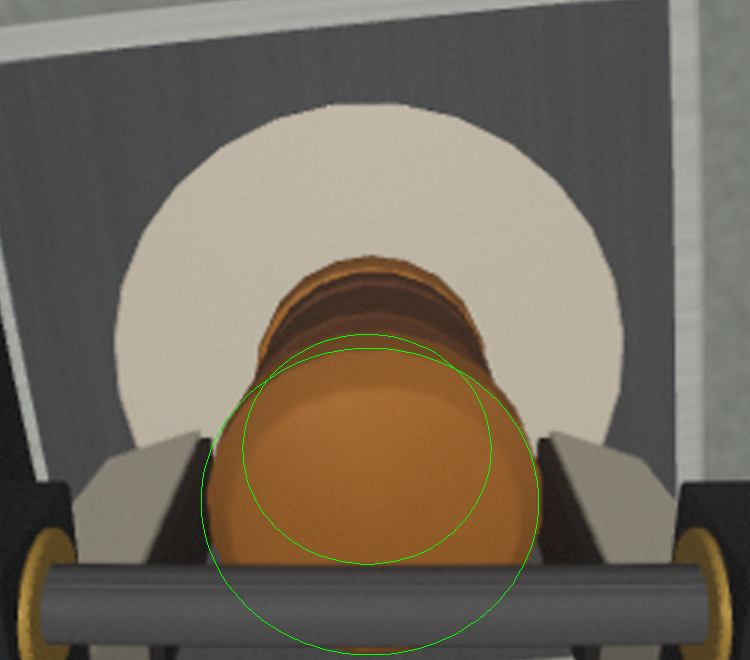

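Emit:
step_arm([
  [[0.05,-0.0006,0.0009,-0.006,0],[0.05,-0.0006,0.0009,-0.01,0],[0.05,-0.0006,0.0009,-0.0125,0],[0.05,-0.0006,0.0009,-0.0142,0],[0.05,-0.0006,0.0009,-0.0142,0],[0.05,-0.0006,0.0009,-0.0142,0]],
])

```text
clock: 62.65
position: [0.5449, 0.1541, 0.1386]
ee_rot: [-3.141, -0.0, -0.054]
force: [-1.3, -1.0, 3.8]
width: 0.666
```

Contact. Release and look.

Emit:
step_arm([
  [[0.066,0.0,0.0,0.0,0],[0.072,0.0,0.0,0.0,0],[0.074,0.0,0.0,0.0,0],[0.074,0.0,0.0,0.0,0],[0.074,0.0,0.0,0.02,0],[0.074,0.0,0.0,0.055,0],[0.074,-0.03,0.0,0.08,0],[0.074,-0.06,0.0,0.1,0],[0.074,-0.09,0.0,0.1,0],[0.074,-0.1,0.0,0.1,0],[0.074,-0.1,0.0,0.1,0],[0.074,-0.1,0.0,0.1,0]],
])

```text
clock: 63.65
position: [0.4448, 0.1549, 0.2388]
ee_rot: [-3.139, -0.003, -0.054]
force: [0.5, 0.4, 0.2]
width: 0.808
```

```bash
python3 s.py wr34 .132 .031; python3 - <<'E'
from h import *
o,c,p,d=shot("scene","sc34",(225,150,425,300),4)
E
```

```text
clock 63.65 tcp [0.4448 0.1549 0.2388] 0.036
top [0.5463 0.1537 0.031  0.04  ] plate [0.5451 0.1541 0.0716 0.04  ]
```

View pics/wr34d.png

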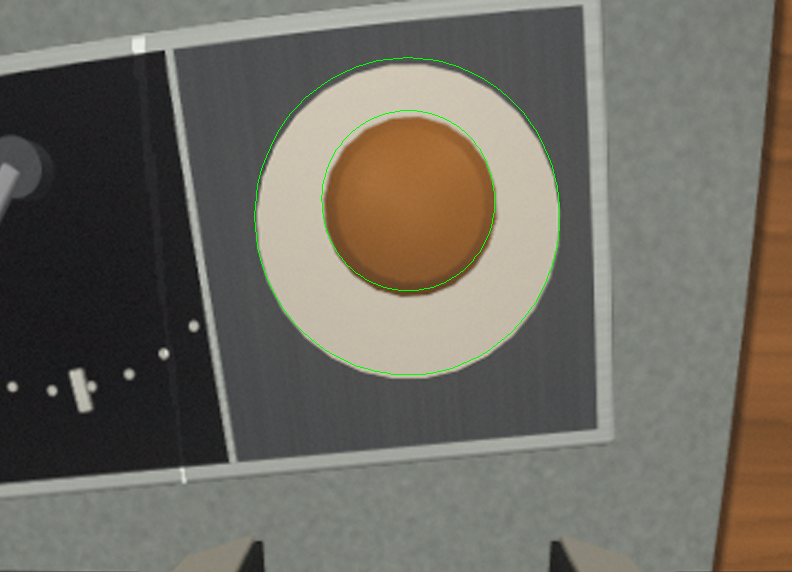

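View pics/sc34.png

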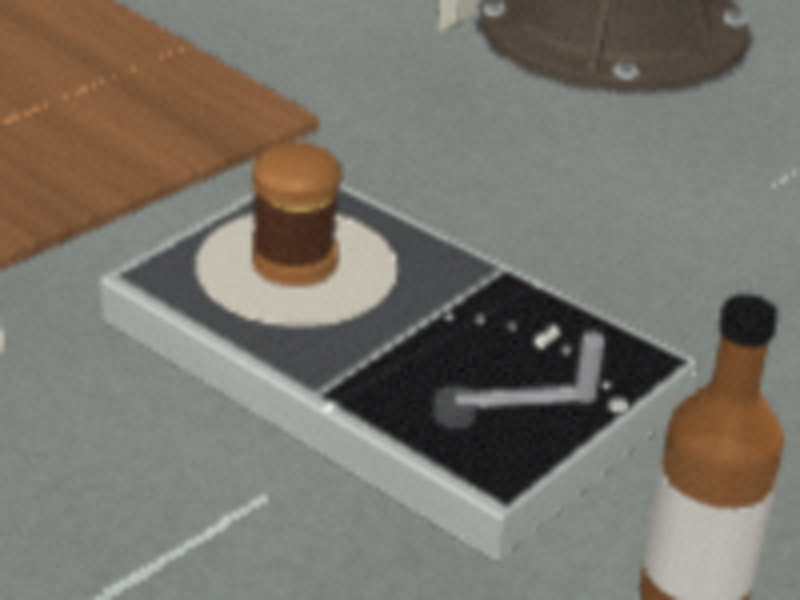

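Emit:
step_arm([
  [[0.05,0.0,0.03,0.0,7],[0.05,0.0,0.06,0.0,14],[0.05,0.0,0.09,0.0,21],[0.05,0.01,0.12,0.0,28],[0.05,0.015,0.15,0.0,35],[0.05,0.025,0.18,0.0,42],[0.05,0.035,0.205,0.0,49],[0.05,0.05,0.225,0.0,56],[0.05,0.057,0.232,0.0,56.5],[0.05,0.057,0.232,-0.03,56.5],[0.05,0.057,0.232,-0.07,56.5],[0.05,0.057,0.232,-0.09,56.5],[0.05,0.057,0.232,-0.09,56.5],[0.05,0.057,0.232,-0.09,56.5],[0.05,0.057,0.232,-0.09,56.5]],
])

```text
clock: 65.0
position: [0.5046, 0.3863, 0.1499]
ee_rot: [-2.753, -1.478, -0.051]
force: [0.5, 0.7, 0.7]
width: 0.543
```

```bash
python3 - <<'E'
from h import *
o,c,p,d=shot("wrist","wr35")
print(o["clock"],o["position"],yaw(o),o["joints"].round(2))
E
```

```text
65.0 [0.50455316 0.38628161 0.1499407 ] -33.54591686994442 [-1.21  0.6   0.74  1.73 -0.5   0.97 -0.87]
```

View pics/wr35.png

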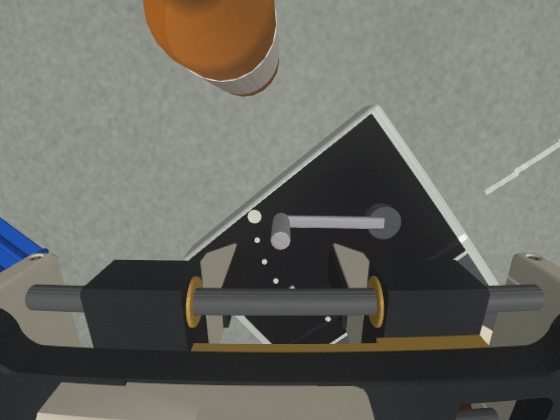

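```bash
python3 - <<'E'
from h import *
o,c,p,d=load("wr35")
cv2.imwrite("pics/wr35z.png",cv2.resize(p[190:270,230:420],None,fx=4,fy=4,interpolation=cv2.INTER_CUBIC)[...,::-1])
print(pix2w(c,(281,239.5),.103), pix2w(c,(383.5,221.5),.05))
print(circ(p,c,.103,(.502,.387),.007,.006,rtol=.0007))
E
```

```text
[0.50315943 0.3872848  0.103     ] [0.57346196 0.33561417 0.05      ]
[0.5045 0.387  0.0063 0.04  ]
```

View pics/wr35z.png

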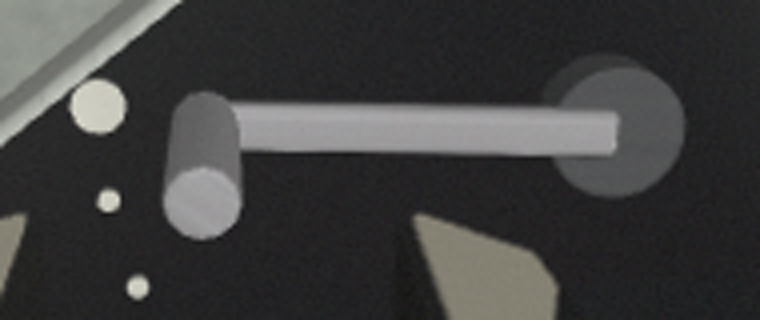

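Emit:
step_arm([
  [[0.05,-0.0018,0.0007,-0.03,0],[0.05,-0.0018,0.0007,-0.055,0],[0.05,-0.0018,0.0007,-0.064,0],[0.05,-0.0018,0.0007,-0.064,0],[0.05,-0.0018,0.0007,-0.064,0],[0.05,-0.0018,0.0007,-0.064,0],[0.01,-0.0018,0.0007,-0.064,0],[0.01,-0.0018,0.0007,-0.064,0],[0.01,-0.0018,0.0007,-0.064,0],[0.01,-0.0018,0.0007,-0.064,0],[0.01,-0.0018,0.0007,-0.064,0],[0.01,-0.0018,0.0007,-0.064,0]],
], squeeze=10)

```text
clock: 66.05
position: [0.5026, 0.3874, 0.0866]
ee_rot: [-2.752, -1.478, -0.053]
force: [-9.2, 6.8, 5.3]
width: 0.157
```

```bash
python3 - <<'E'
from h import *
o=observe();print(o["position"],o["width"]*.0918,o["force"])
h=np.array([.5722,.3386]);u=lambda a:h+.085*np.array([np.cos(np.radians(a)),np.sin(np.radians(a))])
s=u(145.3)
for a in np.linspace(145.3,188.3,10)[1:]: print(a.round(1),(u(a)-s).round(4))
E
```

```text
[0.50260215 0.38736768 0.08655932] 0.014440572353670572 [-9.22205021  6.79072408  5.29029264]
150.1 [-0.0038 -0.006 ]
154.9 [-0.0071 -0.0123]
159.6 [-0.0098 -0.0188]
164.4 [-0.012  -0.0255]
169.2 [-0.0136 -0.0324]
174.0 [-0.0146 -0.0395]
178.7 [-0.0151 -0.0465]
183.5 [-0.015  -0.0536]
188.3 [-0.0142 -0.0607]
```

Emit:
step_arm([
  [[0.01,-0.0038,-0.006,0.0,0],[0.01,-0.0071,-0.0123,0.0,0],[0.01,-0.0098,-0.0188,0.0,0],[0.01,-0.012,-0.0255,0.0,0],[0.01,-0.0136,-0.0324,0.0,0],[0.01,-0.0146,-0.0395,0.0,0],[0.01,-0.0151,-0.0465,0.0,0],[0.01,-0.015,-0.0536,0.0,0],[0.01,-0.0142,-0.0607,0.0,0],[0.01,-0.0142,-0.0607,0.0,0],[0.01,-0.0142,-0.0607,0.0,0],[0.01,-0.0142,-0.0607,0.0,0]],
])

```text
clock: 67.05
position: [0.4853, 0.3245, 0.0861]
ee_rot: [-2.751, -1.476, -0.043]
force: [-12.0, -1.0, 9.7]
width: 0.146
```

```bash
python3 - <<'E'
from h import *
o=observe();print(o["position"],o["width"]*.0918,o["force"])
d=o["position"][:2]-[.5722,.3386];print(np.degrees(np.arctan2(d[1],d[0]))%360,np.hypot(*d))
E
```

```text
[0.48528503 0.32454531 0.08612374] 0.013407094623225488 [-11.96977143  -1.03601285   9.74655191]
189.1855686893336 0.08804400150051576
```

Emit:
step_arm([
  [[0.04,0.0,0.0,0.0,0],[0.04,0.0,0.0,0.0,0],[0.04,0.0,0.0,0.0,0],[0.04,0.0,0.0,0.0,0],[0.04,0.0,0.0,0.04,0],[0.04,0.0,0.0,0.08,0],[0.04,0.0,-0.02,0.12,0],[0.04,0.0,-0.05,0.15,0],[0.04,0.0,-0.085,0.156,0],[0.04,0.0,-0.11,0.156,0],[0.04,0.0,-0.11,0.156,0],[0.04,0.0,-0.11,0.156,0],[0.04,0.0,-0.11,0.156,0],[0.04,0.0,-0.11,0.156,0]],
])

```text
clock: 68.22
position: [0.4851, 0.2157, 0.2418]
ee_rot: [-2.75, -1.478, -0.042]
force: [0.2, 0.2, -0.5]
width: 0.434
```

```bash
python3 - <<'E'
from h import *
o,c,p,d=shot("wrist","wr36")
print(o["position"],yaw(o),np.abs(o["dq"]).max())
cv2.imwrite("pics/wr36z.png",cv2.resize(p[0:150,150:320],None,fx=4.5,fy=4,interpolation=cv2.INTER_CUBIC)[...,::-1])
E
```

```text
[0.48510997 0.21569625 0.24175188] -33.473053286075974 0.008419320924466005
```

View pics/wr36z.png

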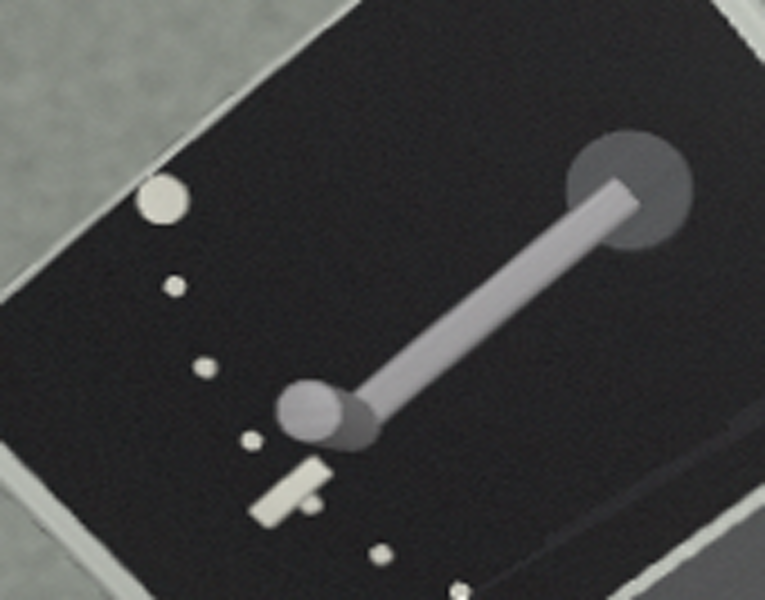

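```bash
python3 - <<'E'
from h import *
o,c,p,d=load("wr36")
f=lambda x,y,z=.046: pix2w(c,(150+(x+.5)/4.5-.5,(y+.5)/4-.5),z)[:2]
dots=np.array([f(163,199),f(175,286),f(205,367),f(252,440),f(380,554),f(460,591)])
A=np.c_[2*dots,np.ones(len(dots))];s=np.linalg.lstsq(A,(dots**2).sum(1),rcond=None)[0];h=s[:2];print(h,np.sqrt(s[2]+h@h))
for h in (h,np.array([.5722,.3386])):
    a=lambda q:(np.degrees(np.arctan2(*(q-h)[::-1]))%360).round(2)
    i,e=f(322,465),f(258,519);g=f(309,411,.103)
    print("dots",[a(q) for q in dots],"tab",a(i),a(e),a((i+e)/2),"post",g,a(g),np.linalg.norm(g-h))
# arm edges
print("arm",np.degrees(np.arctan2(*(f(385,397,.061)-f(585,220,.061))[::-1]))%360)
# post base centre, arm level: (352,420)?
g=f(352,420,.063);print(g,a(g),np.linalg.norm(g-h))
# project expected
for an in (186,187,188.3):
    q=np.array([.5722,.3386])+.085*np.array([np.cos(np.radians(an)),np.sin(np.radians(an))]);w=w2pix(c,[*q,.103])[0];print(an,((w+.5-[150,0])*[4.5,4]-.5).round(1))
E
```

```text
[0.57159863 0.33864066] 0.10735153496995682
dots [np.float64(145.1), np.float64(156.7), np.float64(168.17), np.float64(179.72), np.float64(202.65), np.float64(214.34)] tab 188.37 188.19 188.27 post [0.48819432 0.32757312] 187.56 0.08413542441537822
dots [np.float64(145.27), np.float64(156.81), np.float64(168.21), np.float64(179.7), np.float64(202.51), np.float64(214.14)] tab 188.3 188.13 188.2 post [0.48819432 0.32757312] 187.48 0.08472630655698113
arm 189.2099267273005
[0.48952117 0.32724532] 187.82 0.08345488461058735
186 [300.5 404.1]
187 [305.6 409.4]
188.3 [312.2 416. ]
```

Emit:
step_arm([
  [[0.04,-0.025,0.02,0.0,0],[0.04,-0.042,0.035,0.0,0],[0.04,-0.042,0.035,0.0,0],[0.04,-0.042,0.035,0.0,0],[0.04,-0.042,0.035,0.0,0],[0.04,-0.042,0.035,0.0,0]],
])

```text
clock: 68.77
position: [0.4437, 0.2503, 0.2417]
ee_rot: [-2.751, -1.479, -0.042]
force: [0.5, -0.3, 0.4]
width: 0.434
```

```bash
python3 - <<'E'
from h import *
o,c,p,d=shot("wrist","wr37")
print(o["position"],yaw(o),np.abs(o["dq"]).max(),c["position"],w2pix(c,[[.488,.3263,.103],[.488,.3263,.046]]))
cv2.imwrite("pics/wr37z.png",cv2.resize(p[50:250,180:400],None,fx=3.6,fy=3,interpolation=cv2.INTER_CUBIC)[...,::-1])
E
```

```text
[0.44371903 0.25034922 0.24168686] -33.49117980866466 0.0108662035634731 [0.48609518 0.31257496 0.3886747 ] [[278.59587216 110.2968254 ]
 [279.71479733 112.68893902]]
```

View pics/wr37z.png

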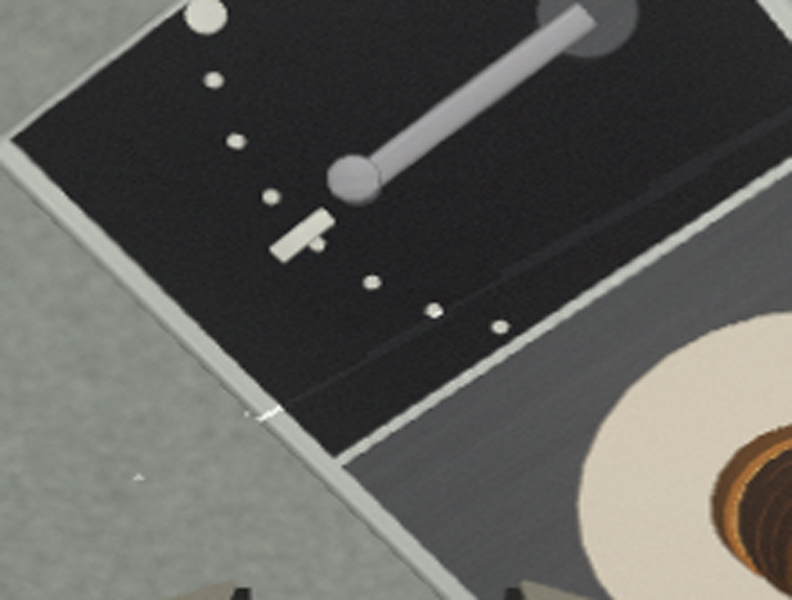

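```bash
python3 - <<'E'
from h import *
o,c,p,d=load("wr37")
g=cv2.cvtColor(p,cv2.COLOR_RGB2GRAY)
m=(g[50:160,225:330]>120).astype(np.uint8); n,l,s,ce=cv2.connectedComponentsWithStats(m)
for i in range(1,n):
    if 5<s[i,4]<2500: print(ce[i].round(2)+[225,50],s[i],pix2w(c,ce[i]+[225,50],.046)[:2].round(4))
f=lambda x,y,z=.046: pix2w(c,(180+(x+.5)/3.6-.5,50+(y+.5)/3-.5),z)[:2]
dots=np.array([f(207,15),f(213,80),f(236,141),f(271,196),f(372,282),f(434,310),f(500,326)])
A=np.c_[2*dots,np.ones(len(dots))];s=np.linalg.lstsq(A,(dots**2).sum(1),rcond=None)[0];h=s[:2];print(h,np.sqrt(s[2]+h@h))
for h in (h,np.array([.5722,.3386]),f(588,8,.055)):
    a=lambda q:(np.degrees(np.arctan2(*(q-h)[::-1]))%360).round(2)
    i,e=f(327,216),f(277,255);q=f(354.5,177.5,.103)
    print(h,"dots",[a(x) for x in dots],"tab",a(i),a(e),a((i+e)/2),"post",q,a(q),np.linalg.norm(q-h))
cv2.imwrite("pics/wr37y.png",cv2.resize(p[85:155,240:320],None,fx=10,fy=8,interpolation=cv2.INTER_CUBIC)[...,::-1])
E
```

```text
[234.62  54.15] [  0   0  18  11 139] [0.4818 0.4016]
[300.11  90.99] [ 46  10  59  57 704] [0.5185 0.3329]
[238.81  76.14] [12 24  5  5 21] [0.4729 0.3813]
[245.12  96.59] [18 45  5  4 17] [0.4665 0.3607]
[254.72 115.11] [28 63  5  5 18] [0.4641 0.3392]
[264.01 128.08] [ 30  69  18  18 145] [0.4647 0.3223]
[282.75 143.62] [56 92  5  4 16] [0.4725 0.2971]
[228.31 155.18] [ 0 98 11 12 71] [0.4149 0.3202]
[300.12 153.12] [ 73 101   5   5  17] [0.4828 0.2777]
[318.5 158. ] [ 92 107   4   3  12] [0.497  0.2619]
[0.57102508 0.33845111] 0.1068255147204258
[0.57102508 0.33845111] dots [np.float64(144.94), np.float64(156.49), np.float64(168.06), np.float64(179.62), np.float64(202.91), np.float64(214.56), np.float64(226.03)] tab 188.49 188.47 188.48 post [0.48834279 0.32759425] 187.48 0.08339203931886065
[0.5722 0.3386] dots [np.float64(145.37), np.float64(156.81), np.float64(168.27), np.float64(179.7), np.float64(202.74), np.float64(214.27), np.float64(225.64)] tab 188.48 188.46 188.47 post [0.48834279 0.32759425] 187.48 0.08457634610058976
[0.57436288 0.34014265] dots [np.float64(146.69), np.float64(158.0), np.float64(169.28), np.float64(180.51), np.float64(203.04), np.float64(214.3), np.float64(225.4)] tab 189.16 189.03 189.09 post [0.48834279 0.32759425] 188.3 0.08693053298088423
```

View pics/wr37y.png

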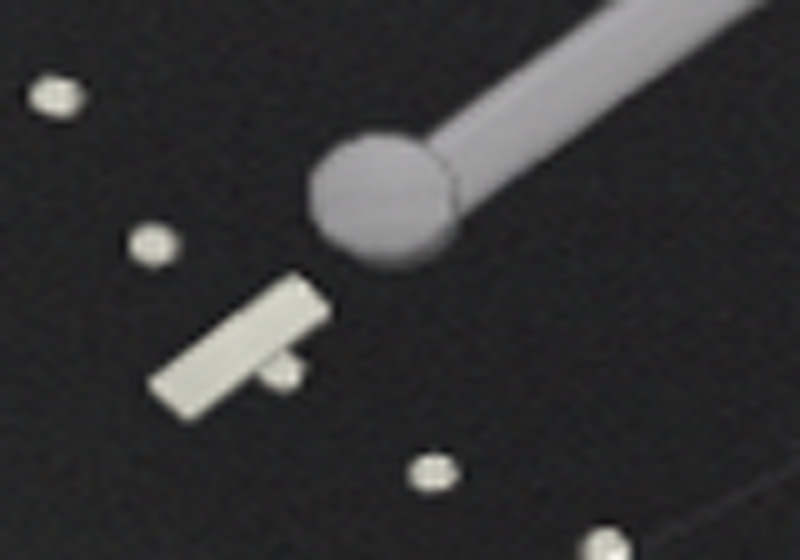

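Emit:
step_arm([
  [[0.05,0.01,0.02,0.0,-7],[0.05,0.02,0.04,0.0,-14],[0.05,0.03,0.06,0.0,-21],[0.05,0.04,0.07,0.0,-28],[0.05,0.0445,0.0773,0.0,-35],[0.05,0.0445,0.0773,-0.03,-42],[0.05,0.0445,0.0773,-0.07,-48.5],[0.05,0.0445,0.0773,-0.11,-48.5],[0.05,0.0445,0.0773,-0.145,-48.5],[0.05,0.0445,0.0773,-0.1555,-48.5],[0.05,0.0445,0.0773,-0.1555,-48.5],[0.05,0.0445,0.0773,-0.1555,-48.5],[0.05,0.0445,0.0773,-0.1555,-48.5]],
])

```text
clock: 69.9
position: [0.49, 0.3277, 0.0884]
ee_rot: [-3.127, -0.217, -0.055]
force: [0.2, 0.4, 0.9]
width: 0.545
```

Emit:
step_arm([
  [[0.01,0.0,0.0,0.0,0],[0.01,0.0,0.0,0.0,0],[0.01,0.0,0.0,0.0,0],[0.01,0.0,0.0,0.0,0],[0.01,0.0,0.0,0.0,0],[0.01,0.0,0.0,0.0,0]],
], squeeze=8)

```text
clock: 70.4
position: [0.49, 0.3279, 0.0886]
ee_rot: [-3.127, -0.217, -0.055]
force: [-1.2, 2.6, -0.2]
width: 0.162
```

```bash
python3 - <<'E'
from h import *
o=observe();print(o["position"],o["width"]*.0918,o["force"],yaw(o))
d=o["position"][:2]-[.5722,.3386];print(np.degrees(np.arctan2(d[1],d[0]))%360,np.hypot(*d))
E
```

```text
[0.48995813 0.32787328 0.08856126] 0.014832016441558663 [-1.21821056  2.57222245 -0.16481817] -82.04338888203642
187.4310799325987 0.0829384606882148
```

Emit:
step_arm([
  [[0.01,0.0002,-0.0008,0.0,0],[0.01,0.0002,-0.0014,0.0,0],[0.01,0.0002,-0.0014,0.0,0],[0.01,0.0002,-0.0014,0.0,0],[0.01,0.0002,-0.0014,0.0,0]],
])

```text
clock: 70.82
position: [0.4901, 0.3266, 0.0885]
ee_rot: [-3.126, -0.218, -0.055]
force: [-0.4, 1.8, 1.6]
width: 0.148
```

```bash
python3 - <<'E'
from h import *
o=observe();print(o["position"],o["width"]*.0918,o["force"],yaw(o))
d=o["position"][:2]-[.5722,.3386];print(np.degrees(np.arctan2(d[1],d[0]))%360,np.hypot(*d))
E
```

```text
[0.49006486 0.3266335  0.08852428] 0.013629023895608418 [-0.44143434  1.78880769  1.5775089 ] -82.03397081726318
188.28925844534484 0.08300227667611354
```

Release and return to the nadir view.

Emit:
step_arm([
  [[0.03,0.0,0.0,0.0,0],[0.05,0.0,0.0,0.0,0],[0.05,0.0,0.0,0.0,0],[0.05,0.0,0.0,0.0,0],[0.05,0.0,0.0,0.03,0],[0.05,0.0,0.0,0.07,0],[0.05,-0.01,-0.01,0.11,7],[0.05,-0.02,-0.02,0.15,14],[0.05,-0.03,-0.04,0.153,21],[0.05,-0.04,-0.06,0.153,28],[0.05,-0.045,-0.075,0.153,35],[0.05,-0.046,-0.076,0.153,42],[0.05,-0.046,-0.076,0.153,48.5],[0.05,-0.046,-0.076,0.153,48.5],[0.05,-0.046,-0.076,0.153,48.5],[0.05,-0.046,-0.076,0.153,48.5]],
])

```text
clock: 72.15
position: [0.4442, 0.2506, 0.2415]
ee_rot: [-2.752, -1.471, -0.045]
force: [-0.2, -1.3, 0.2]
width: 0.537
```

```bash
python3 - <<'E'
from h import *
o,c,p,d=shot("wrist","wr38")
print(o["clock"],o["position"],yaw(o),np.abs(o["dq"]).max())
cv2.imwrite("pics/wr38y.png",cv2.resize(p[85:155,240:320],None,fx=10,fy=8,interpolation=cv2.INTER_CUBIC)[...,::-1])
E
```

```text
72.15 [0.44416798 0.25061705 0.24147787] -33.7612638751623 0.010538376723503955
```

View pics/wr38y.png

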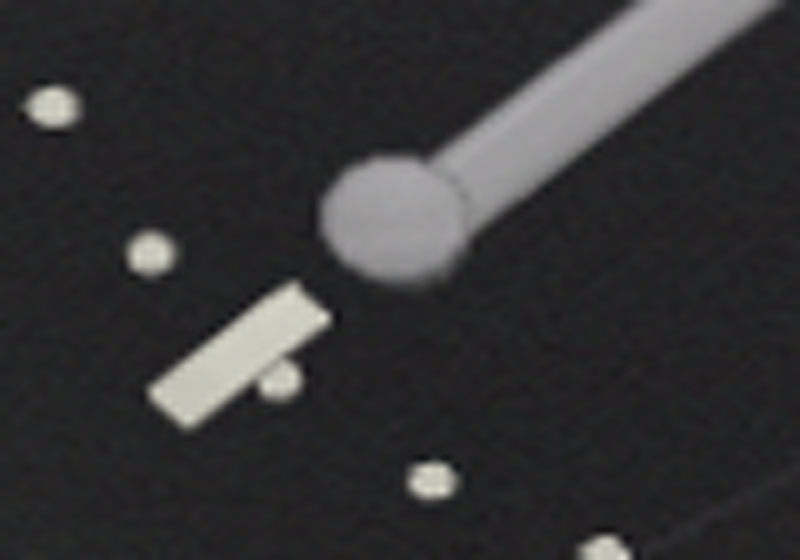

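```bash
python3 - <<'E'
from h import *
o,c,p,d=load("wr38")
f=lambda x,y,z=.046: pix2w(c,(240+(x+.5)/10-.5,85+(y+.5)/8-.5),z)[:2]
h=np.array([.5722,.3386]);a=lambda q:(np.degrees(np.arctan2(*(q-h)[::-1]))%360).round(2)
print("tab",a(f(314,300)),a(f(169,411)),"dots",a(f(53,107)),a(f(151,254)),a(f(433,481)));q=f(393,219,.103);print("post",q,a(q),np.linalg.norm(q-h))
E
```

```text
tab 188.49 188.54 dots 168.29 179.78 202.77
post [0.48820537 0.32550767] 188.86 0.0850088609267471
```

Emit:
step_arm([
  [[0.05,-0.01,-0.03,0.04,0],[0.05,-0.02,-0.07,0.06,0],[0.05,-0.03,-0.11,0.06,0],[0.05,-0.04,-0.15,0.06,0],[0.05,-0.04,-0.19,0.06,0],[0.05,-0.04,-0.23,0.06,0],[0.05,-0.04,-0.27,0.06,0],[0.05,-0.04,-0.31,0.06,0],[0.05,-0.04,-0.35,0.06,0],[0.05,-0.04,-0.39,0.06,0],[0.05,-0.04,-0.43,0.06,0],[0.05,-0.04,-0.47,0.06,0],[0.05,-0.04,-0.5,0.06,0],[0.05,-0.04,-0.5,0.06,0],[0.05,-0.04,-0.5,0.06,0]],
])

```text
clock: 73.45
position: [0.4035, -0.2535, 0.3013]
ee_rot: [-2.759, -1.464, -0.041]
force: [-0.0, -0.9, 0.5]
width: 0.545
```

```bash
python3 - <<'E'
from h import *
o,c,p,d=shot("top","top40",(140,120,400,300),3)
print(o["clock"],o["position"])
print("crown",circ(p,c,.134,(.545,.154),.031,.01),"plate",circ(p,c,.054,(.545,.154),.072,.008))
shot("scene","sc40",(225,150,425,300),4)
E
```

```text
73.45 [ 0.40352186 -0.25350549  0.30128446]
crown [0.5437 0.1513 0.032  0.04  ] plate [0.5453 0.1544 0.0717 0.04  ]
```

View pics/top40.png

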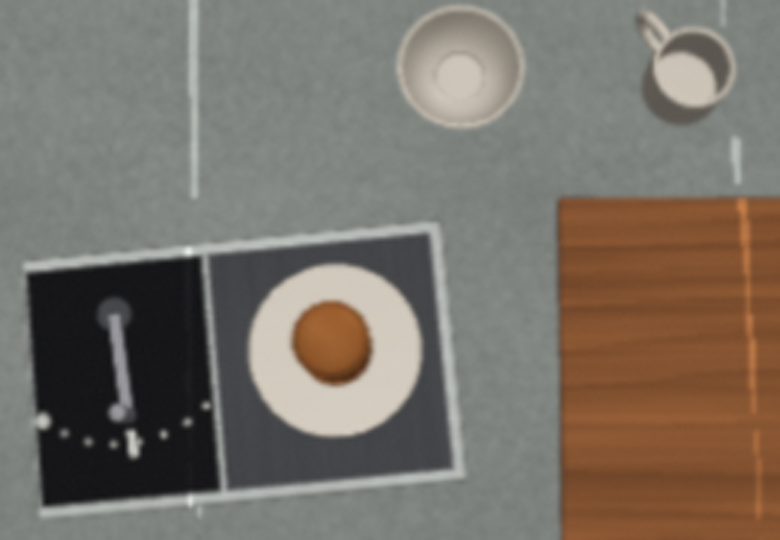

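View pics/sc40.png

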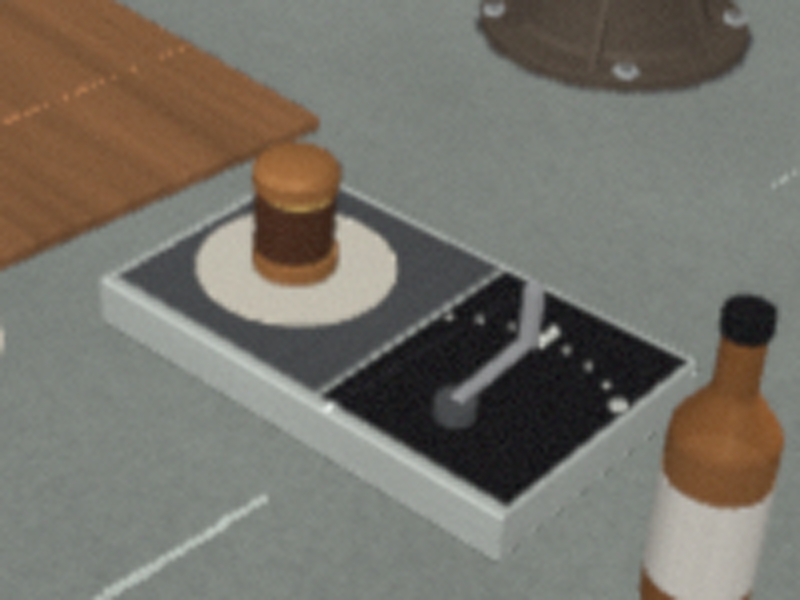

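```bash
python3 -c "
from cell import arm; print(arm.sign_off())"
```

```text
the job is handed in; nothing more can be done
None
```

The slider is built in one stack on the plate, the lever points at the marker tab, and the job is handed in at about 73 s of the 210 s allowed.

- **Lever off:** I turned it to off and pressed it against its stop until it resisted with about 12 N. It stayed there until the stack was finished.
- **Stack:** From the bottom up it is the bun bottom, all four patties, the cheese and the domed top. After I first placed the cheese, it was knocked off and ended up leaning on the plate rim. I put the crown back on the board, picked the cheese up, flattened it on the board, and restacked both.
- **Lever to the tab:** My first try was about 0.9° short, so I regripped the handle and corrected it.

**Last checks**
- The final wrist image puts the handle at 188.9° against the tab's 188.5°, about 0.006 rad off.
- The final scene and top images show the stack standing upright, and nothing had fallen. I left the bottle, bowl and mug alone.
- The cameras disagreed on how well the crown is centred. The wrist camera put it about 1.3 mm from the plate centre. The top camera put it about 3.5 mm off. I took the larger figure to be mostly a height-related calibration error in the top camera, and I did not correct the stack for it.

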